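Set a worn screw slide to its index with the play taken out

ROBOT

A 7-joint arm with a two-finger parallel gripper is mounted at the origin on the work surface. World frame = base frame: x ahead of the robot, y to its left, z up, the work surface at z = 0. Lengths are in m, angles in rad, forces in N, time in s.
With the tool pointing down it reaches from about 0.4 to 0.875 m from the base axis. Payload 19.3 kg.
Tool frame: the origin (TCP) lies between the finger pads; the fingertips stand ahead of it and the grasp point (between the pads) lies 8 mm behind it (bot.tip_extent is the x of the fingertips in the tool frame, in m); x points along the fingers, y is the direction in which the jaws open and shut, and the axes are right-handed (so a half turn about x gives the same grasp; the last joint's range is limited). The gripper opens to 85 mm and grips with 20 to 120 N. Pads are 22 mm wide; open, the fingers measure 114 mm over their backs; the gripper's body (76 mm by 85 mm) begins 54 mm behind the grasp point. The pads swing forward as they close: fully open they stand 13 mm farther back than shut.
Start: joints at [-1.365, 0.521, -0.036, 1.599, 0.021, 1.021, -0.113], TCP at [0.17, 0.601, 0.242] pointing down, gripper open.
Joint ranges: [-2.91, 2.91], [-0.3, 2.13], [-1.5, 1.42], [0.17, 2.43], [-1.26, 4.41], [0.16, 1.93], [-2.52, 2.52]. Speed limits (rad/s): [1.89, 1.89, 2.39, 2.39, 3.01, 3.01, 3.01].

INTERFACE

Orientations are given as [roll, pitch, yaw] about the fixed x, y, z axes, in that order (R = Rz(yaw) Ry(pitch) Rx(roll)).
In Python, from workcell import observe, grab_frame, camera_info, bot, nets gives the robot as it stands.
- The arm moves only by the tool jog_arm, never from a script. Its argument "commands" is a list of rows, each a list of 6 numbers: the shift along the tool's x, y, z in mm, then the turn, a rotation vector about the tool's x, y, z in rad. A call has 1 to 20 rows; each row shifts and turns the pose as measured when the row begins, along the tool's axes as they then stand; what a row does not reach is not made up. A row lasts 1/10 s, in which the tool goes at most 50 mm and 8.59 degrees, less where a joint would pass 70% of its speed; a pose out of reach is approached as far as the arm can. A call is refused whole if a number of a shift passes 50 or a number of a turn 0.15, either way. A call with a gripper value outside its range is refused whole. "gripper" is the closure in counts, from 0 (fully open) to 255 (shut), set as the call begins (left out, the last holds). The fingers move at their own pace and stop on an object; "newtons" is the grip in N (left out, the last holds). Time passes only in rows, so rows that do not move let the fingers close. It gives the time, the measured TCP pose, the force and the opening at its end, in the units of the state.
- observe(): the state, without advancing time (a new reading comes with each control period).
- grab_frame(name): name is "side" or "top" or "wrist"; returns the picture (420x560x3 uint8, red, green, blue); there is no depth.
- camera_info(name): a dict with "fov_y" (degrees; the focal length in pixels is half the picture's height over the tangent of half this angle, whatever the lens; pixels are square), "cx", "cy" (the principal point, pixels), "R" (3x3) and "t" (3): a world point X has camera coordinates R X + t; the wrist camera has in their place "tool_from_camera" (4x4, takes a point from camera to tool coordinates, whose origin is the TCP and whose axes are the tool frame's). Camera axes: x right, y down, z forward; pixel columns grow to the right and rows downward; lengths in m; the calibration is good to about 2 mm. A picture is of the moment at which its call begins: read the wrist's pose just before it. camera_info takes no time and is no camera call.
- bot.job_done(): hands the job in, once; it reports no verdict.
Trained networks look in the newest picture that a camera, given by its name, has taken for a name from the list of things; names that differ only in an ending like _2 or _b are one class to them, and where a whole thing is asked for, a point or a joint stands for the part that bears it (a point fixed in the world has none). Each returns a list of dicts, best first, with "p" (0 to 1); they miss things now and then, are a little off and sometimes report something else, mostly with a low value. They report only what shows in the picture. A call takes as long as a camera call. They do not tell look-alikes from the thing itself.
- nets.find_in(camera, name): "rect" ([left, top, right, bottom] in pixels, round what is visible of it).
- nets.silhouettes(camera, name): "mask" (420x560 bool, what is visible of it) and "rect" ([left, top, right, bottom] in pixels, round what is visible of it).
- nets.pinpoint(camera, name): "location" ([column, row] in pixels: a listed point, or the origin of a listed thing).
The state is a dict: "clock": time; "qpos": joint angles; "qd": joint speeds; "joint_efforts": joint torques, N m; "position": TCP position; "tool_rot": TCP orientation; "force": force on the tool from outside, world axes, zero at the start; "moment": the same for the moment, N m; "grip_width": finger opening in m.
Only numpy, scipy, OpenCV 4.12 (cv2) and the standard library are available. Lean on these libraries where they do the work, as an engineer would, in place of code of your own. Each camera call takes 0.05 s, during which the arm holds its last target.

TASK

Slide the multimeter along the bench, without lifting it, out of the inspection tray's way, flat and fully into the yellow taped rectangle. Then, moving the tray only by its crank, wind it away from the crank until its white line is at least 10 mm beyond the red index blade, and wind it back towards the crank so that the line stops under the middle of the blade (within 2.5 mm) with the screw's play taken up in that returning direction. Do not touch the tray or the index, never let the tray hit the multimeter, leave the bottle, mug and jar where they are, and let go of everything at the end.

Things in the scene. Friction and masses are not known exactly. Their poses are not given: they have to be found in the camera images.
- stage: Fixed frame of the screw slide, about 200 x 300 mm, turned by up to 0.22 rad. Origin on the bench; +y: the way the tray travels away from the crank; z up; the index is on the +x side. In its frame (mm) the crank axis is at (-80, -200), the screw along y at x -80, z 34, its far bearing at (-80, 47), top 48; plate 12 thick, ends at y 55; gear head under the crank 72 x 84 x 62.
- crank (a joint): Angle (rad) of the black crank wheel (radius 58 mm, top face 78 mm above the bench, hub to 84 mm) about its upright axis, growing CLOCKWISE seen from above. Clockwise winds the nut away from the crank (stage +y), 40 mm a turn (6.37 mm per rad); anticlockwise brings it back. Several turns are free; friction 0.14 N m (3 N at the peg); stays where left.
- crank_peg (a point): Middle of the orange upright peg on the crank wheel: peg 18 mm in diameter, 46 mm tall, from 78 to 124 mm above the bench; this point is 101 mm above the bench, 45 mm from the wheel's axis. It can be pushed round from the side with a fingertip; the region round it above the wheel is free.
- crank_axis (a point): Point on the crank's upright axis at the top face of the wheel, 78 mm above the bench.
- tray: Aluminium tray with a circuit board in a blue holder, 120 x 160 mm (x, y), 28 to 54 mm above the bench. Slides only along stage y; origin at the centre of its underside, axes as the stage's. Its two blue lugs on the -x side embrace the brass nut with 8 mm play in all, so it follows the crank only once the play is taken up. End stop 120 mm out. Overhangs the frame's end when wound out.
- tray_line (a point): Middle of the white line (3 mm wide, 26 mm long, across the travel) on the black strip on the tray's +x edge, 39 mm above the bench; it lies at the tray origin's y.
- lug_mid (a point): Point midway between the two blue lugs of the tray, 50 mm above the bench, on the screw's line; their inner faces are 28 mm apart along stage y.
- nut_mid (a point): Upper middle of the brass nut (20 mm long in stage y) between the lugs, 50 mm above the bench. Its stage-y offset from lug_mid runs from -4 mm (bears on the lug nearer the crank: pulling the tray back towards the crank) to +4 mm (bears on the far lug: pushing the tray away).
- index_tip (a point): Tip of the red index blade (5 mm wide, underside 46 mm above the bench) that reaches over the tray's black strip from a red post on the stage's +x side. Its place differs each time; it starts about 45 to 95 mm beyond the white line (stage +y). Axes as the stage's. The line is set when tray_line and index_tip agree in stage y.
- meter_mid (a point): Centre of the grey multimeter, a block 150 x 80 x 38 mm (its own x, y, z), 0.3 to 0.55 kg, lying flat beyond the tray's free end with its long side roughly across the travel. Its near face is some 40 to 60 mm from the tray's edge at the start. It slides when pushed.
- parking: Rectangle of flat yellow tape on the bench, outside 210 x 140 mm (its own x, y); origin at its centre. It lies farther along stage +y than the multimeter, square with the stage. Only the tape is there, nothing to climb.
- flux_bottle: Bystander: closed amber bottle, 56 mm in diameter, 130 mm tall, origin under its centre. Leave alone.
- mug: Bystander: blue mug, 72 mm in diameter with a handle, 90 mm tall, origin under its centre. Leave alone.
- swab_jar: Bystander: jar with a green cap, 68 mm in diameter, 85 mm tall, origin under its centre. Leave alone.
Things that resemble listed ones, but are neither listed nor needed, are in the scene too. Leave any blue, green or turquoise look-alike of the part that bears meter_mid alone.

How it is judged:
On the way, in this order (a step that is already met when the one before it is completed fails the run):
1. the multimeter lies flat and at rest in the taped rectangle, let go (x of meter_mid in the frame of parking between -0.032 and 0.032 m and y of meter_mid in the frame of parking between -0.032 and 0.032 m and angle between the x axis of meter_mid and the x axis of parking, either way round below 0.35 rad and angle between meter_mid's own z axis and vertical below 0.1 rad and linear speed of meter below 0.01 m/s and contact force between meter and the fingers below 0.2 N), for 0.1 s.
2. the tray's line is at least 10 mm beyond the index, wound there by the crank (y of tray_line in the frame of index_tip above 0.01 m), for 0.05 s.
At the end, for the whole second after the job is handed in: Line within 2.5 mm of the index along the travel; nut on the lug nearer the crank (nut_mid at least 2.5 mm to the crank side of lug_mid); multimeter flat, centre within 32 mm of the rectangle's centre in its x and y, within 0.35 rad of square; tray and meter at rest (y of tray_line in the frame of index_tip between -0.0025 and 0.0025 m and y of nut_mid in the frame of lug_mid below -0.0025 m and x of meter_mid in the frame of parking between -0.032 and 0.032 m and y of meter_mid in the frame of parking between -0.032 and 0.032 m and angle between the x axis of meter_mid and the x axis of parking, either way round below 0.35 rad and angle between meter_mid's own z axis and vertical below 0.1 rad and linear speed of tray below 0.003 m/s and linear speed of meter below 0.005 m/s); the robot touches nothing.
It fails at once if the robot touches the tray (contact force between any of the fingers, the arm and tray above 1 N).
It fails at once if the tray hits the multimeter (contact force between tray and meter above 1 N).
It fails at once if the index is shifted by more than 3 mm (distance of index_tip from where it was at the start of the episode above 0.003 m).
It fails at once if the multimeter is tipped or lifted (angle between meter_mid's own z axis and vertical above 0.5 rad or height (world z) of meter_mid above 0.06 m).
It fails at once if the bottle, mug or jar is moved by more than 20 mm or tipped (distance of any of flux_bottle, mug, swab_jar from where it was at the start of the episode above 0.02 m or angle between any of flux_bottle, mug, swab_jar's own z axis and vertical above 0.3 rad).
It also fails if it takes over 72 s, if anything falls off the work surface, if the arm or the gripper's body presses on something with over 40 N, if the wrist force passes 120 N, or if a joint passes its speed limit or range.

## Working session

There is one attempt and no reset: what is moved stays moved. The work goes in short steps, Python scripts to look and compute and a tool call to move; the robot and the scene stay as the last step left them, time stands still between calls to the robot, and variables do not carry over. Pictures are saved under pics/ and viewed, and the job is handed in when it is done.

Besides the shell and the picture viewer there is one more tool, called by a JSON object that holds its "name" and its "arguments". jog_arm: Moves the arm, as the interface text tells. Its arguments: {"type":"object","properties":{"commands":{"type":"array","items":{"type":"array","items":{"type":"number"}}},"gripper":{"type":"number"},"newtons":{"type":"number"}},"required":["commands"]}

```bash
ls; mkdir -p pics
cat > h.py <<'E'
import numpy as np, cv2
from workcell import observe, grab_frame, camera_info, bot, nets
def save(n,f): cv2.imwrite(f'pics/{n}.png',cv2.cvtColor(f,cv2.COLOR_RGB2BGR))
def K(c): 
    f=210/np.tan(np.radians(c['fov_y'])/2); return f,c['cx'],c['cy']
E
python3 - <<'E'
from h import *
for n in ['side','top','wrist']:
    c=camera_info(n); print(n,c); save(n+'0',grab_frame(n))
print(observe(), bot.tip_extent)
E
```

```text
pics
side {'fov_y': 50.20207955966681, 'cx': 277.3776909547053, 'cy': 211.44912060966777, 'R': array([[ 0.97929568, -0.20241282,  0.00300245],
       [-0.13125777, -0.6461914 , -0.75180322],
       [ 0.15411477,  0.73584355, -0.6593807 ]]), 't': array([-0.52525851,  0.19143615,  1.01225562])}
top {'fov_y': 44.84055834605901, 'cx': 276.3917937149736, 'cy': 209.54398031882133, 'R': array([[ 0.01961896, -0.99971394, -0.01367998],
       [-0.99043151, -0.01756371, -0.13688296],
       [ 0.13660353,  0.01623459, -0.99049276]]), 't': array([0.08454651, 0.57765953, 1.48640577])}
wrist {'fov_y': 71.08318412601575, 'cx': 279.8201136815825, 'cy': 206.31377262767018, 'tool_from_camera': array([[ 9.84779584e-04, -2.93161282e-01,  9.56062494e-01,
        -1.32324851e-01],
       [ 9.99999514e-01,  3.29397385e-04, -9.29031890e-04,
         7.33264196e-04],
       [-4.25683063e-05,  9.56062945e-01,  2.93161464e-01,
        -7.49895363e-02],
       [ 0.00000000e+00,  0.00000000e+00,  0.00000000e+00,
         1.00000000e+00]])}
{'clock': 0.15, 'qpos': array([-1.3652269 ,  0.52188421, -0.0363426 ,  1.59985986,  0.02117504,
        1.02109264, -0.11280387]), 'qd': array([-0.0002678 , -0.00233328,  0.00027227, -0.001729  ,  0.00060333,
       -0.00054978,  0.00080309]), 'joint_efforts': array([ 2.38204084e-03, -9.27397156e+01,  1.98111355e+00, -3.70046890e+01,
        1.81098457e-02,  6.43746142e-03, -1.53138080e-05]), 'position': array([0.1701273 , 0.60115288, 0.24185949]), 'tool_rot': array([-1.53785207,  1.56993567, -1.81363788]), 'force': array([ 0.54441042, -0.36346528, -0.40844562]), 'moment': array([0.00484115, 0.02965403, 0.00673046]), 'grip_width': 0.08504847971191148} 0.011
```

View pics/side0.png

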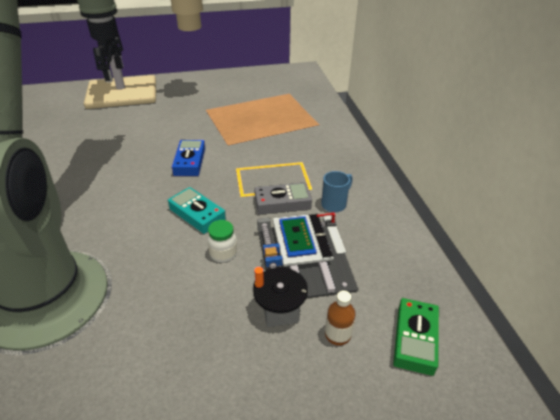

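View pics/top0.png

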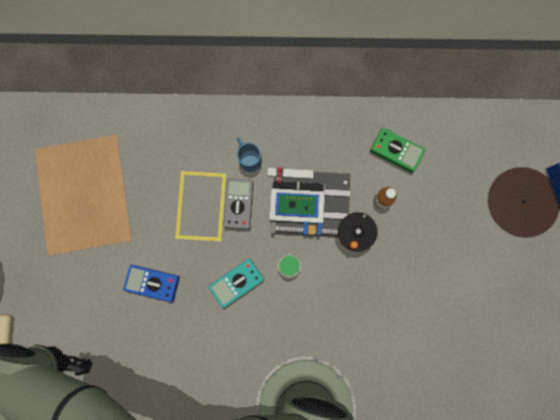

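View pics/wrist0.png

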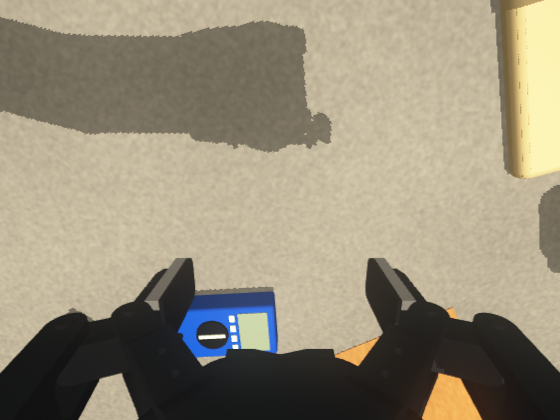

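The top view shows the grey meter at about (238,204), the tape centre at about (202,206), and the crank at (357,232) with its peg at (354,245). The mug is close to the tray. Next I'll get network points in both fixed views and triangulate them.

```bash
cat >> h.py <<'E'
def ray(c,uv):
    f,cx,cy=K(c); d=np.array([(uv[0]-cx)/f,(uv[1]-cy)/f,1.]); R=np.array(c['R']); 
    o=-R.T@c['t']; d=R.T@d; return o,d/np.linalg.norm(d)
def atz(c,uv,z):
    o,d=ray(c,uv); return o+d*(z-o[2])/d[2]
def tri(rs):
    A=np.zeros((3,3));b=np.zeros(3)
    for o,d in rs:
        P=np.eye(3)-np.outer(d,d);A+=P;b+=P@o
    X=np.linalg.solve(A,b); return X,[np.linalg.norm((np.eye(3)-np.outer(d,d))@(X-o)) for o,d in rs]
def proj(c,X):
    f,cx,cy=K(c); p=np.array(c['R'])@X+c['t']; return np.array([cx+f*p[0]/p[2],cy+f*p[1]/p[2]])
from scipy.spatial.transform import Rotation as Ro
def wristcam(s):
    c=camera_info('wrist'); T=np.array(c['tool_from_camera'])
    W=np.eye(4); W[:3,:3]=Ro.from_euler('xyz',s['tool_rot']).as_matrix(); W[:3,3]=s['position']
    M=np.linalg.inv(W@T); return dict(c,R=M[:3,:3],t=M[:3,3])
E
python3 - <<'E'
from h import *
ct,cs=camera_info('top'),camera_info('side')
for n in ['stage','crank_peg','crank_axis','tray','tray_line','lug_mid','nut_mid','index_tip','meter_mid','parking','flux_bottle','mug','swab_jar']:
    a=nets.pinpoint('top',n); b=nets.pinpoint('side',n)
    print(n,[(np.round(q['location'],1),round(q['p'],2)) for q in a[:4]],'|',[(np.round(q['location'],1),round(q['p'],2)) for q in b[:4]])
    for x in a[:2]:
        for y in b[:2]:
            X,e=tri([ray(ct,x['location']),ray(cs,y['location'])]); print('   ',X.round(4),round(e[0]*1000,1))
print(observe()['clock'])
E
```

```text
stage [(array([293.1, 202. ]), 0.71)] | [(array([295.9, 246.8]), 0.61)]
    [ 0.6006  0.0455 -0.0077] 6.5
crank_peg [(array([354.9, 249.6]), 0.75), (array([312.8, 226. ]), 0.48)] | [(array([256.7, 275.8]), 0.79), (array([336.4, 204.6]), 0.38), (array([280.4, 287.4]), 0.21)]
    [ 0.461  -0.1301  0.1102] 4.9
    [ 0.5278 -0.131   0.2897] 86.4
    [ 0.5081 -0.0172 -0.0201] 26.6
    [ 0.5834 -0.0264  0.1911] 73.5
crank_axis [(array([358.3, 230. ]), 0.68)] | [(array([280.4, 283.9]), 0.58)]
    [ 0.5135 -0.1426  0.0881] 0.5
tray [(array([295.8, 201.6]), 0.76)] | [(array([273.5, 173.8]), 0.67), (array([300.3, 237.6]), 0.63), (array([283.8, 196.4]), 0.4)]
    [0.5535 0.0432 0.2343] 17.5
    [0.6023 0.0373 0.0312] 0.2
tray_line [(array([299. , 190.4]), 0.89), (array([353.3, 246.1]), 0.49)] | [(array([322. , 234.9]), 0.63), (array([298.3, 243.8]), 0.63)]
    [0.6447 0.0268 0.0404] 9.3
    [0.6172 0.0298 0.0199] 21.6
    [ 0.5258 -0.1294  0.2108] 68.8
    [ 0.5057 -0.124   0.1839] 45.5
lug_mid [(array([312.9, 226.2]), 0.96)] | [(array([273.3, 253. ]), 0.8)]
    [ 0.5254 -0.0141  0.0456] 1.8
nu
[... 500 characters left out ...]
), 0.65), (array([188.9, 157.7]), 0.62)]
    [0.5979 0.2226 0.0057] 3.4
    [0.47   0.1962 0.0686] 115.5
    [0.4715 0.182  0.0686] 117.7
    [0.3567 0.2163 0.0175] 0.4
parking [] | [(array([273.8, 173.1]), 0.85), (array([280. , 285.3]), 0.52)]
flux_bottle [(array([380.9, 202.8]), 0.82), (array([356.1, 247.8]), 0.24)] | [(array([337.2, 338.6]), 0.89)]
    [ 0.6144 -0.2286 -0.0146] 3.9
    [ 0.5514 -0.1818 -0.0628] 82.1
mug [(array([248.6, 160.8]), 0.76)] | [(array([332.7, 200.6]), 0.73)]
    [0.7323 0.1851 0.008 ] 0.6
swab_jar [(array([292.3, 268.5]), 0.75), (array([362. , 229.5]), 0.57)] | [(array([221.4, 251.4]), 0.71)]
    [0.4037 0.0445 0.0155] 1.9
    [ 0.4515 -0.1372  0.2113] 51.6
1.45
```

Run:
```python
from h import *
t=cv2.imread('pics/top0.png'); cv2.imwrite('pics/c1.png',cv2.resize(t[130:265,170:400],None,fx=3.4,fy=3.4,interpolation=cv2.INTER_CUBIC))
t=cv2.imread('pics/side0.png'); cv2.imwrite('pics/c2.png',cv2.resize(t[155:335,225:365],None,fx=3.3,fy=3.3,interpolation=cv2.INTER_CUBIC))
# tape
ct,cs=camera_info('top'),camera_info('side')
for n,c in (('top',ct),('side',cs)):
    im=cv2.imread(f'pics/{n}0.png'); h=cv2.cvtColor(im,cv2.COLOR_BGR2HSV)
    m=cv2.inRange(h,(20,110,110),(35,255,255))
    k,l,st,ce=cv2.connectedComponentsWithStats(m)
    i=1+np.argmax(st[1:,4]); m=(l==i)
    ys,xs=np.nonzero(m); P=np.array([atz(c,(x,y),0)[:2] for x,y in zip(xs,ys)])
    r=cv2.minAreaRect((P*1000).astype(np.float32)); print(n,st[i],r, cv2.boxPoints(r))
```

```text
top [176 171  50  70 673] ((590.3955688476562, 330.30389404296875), (140.39019775390625, 209.85015869140625), 87.7060775756836) [[482.74496 264.36475]
 [692.42694 255.96533]
 [698.04614 396.24304]
 [488.3642  404.64246]]
side [236 162  76  35 434] ((590.1121826171875, 331.23175048828125), (143.36119079589844, 212.71607971191406), 87.9064712524414) [[481.20657 263.48434]
 [693.7807  255.71365]
 [699.0178  398.97916]
 [486.44366 406.74985]]
```

View pics/c1.png

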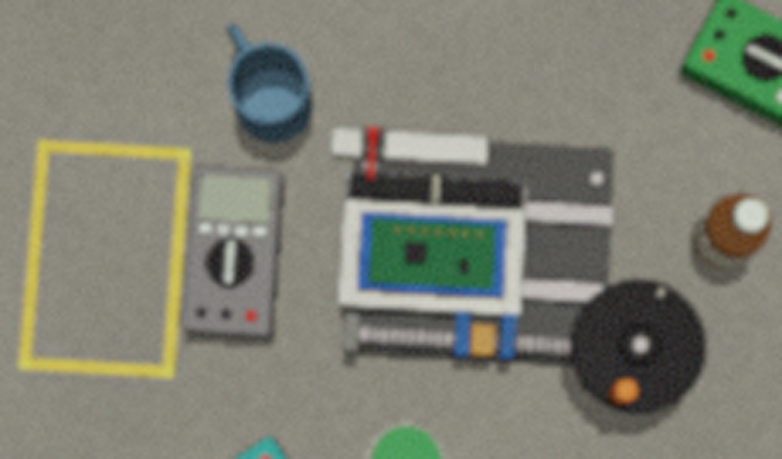

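View pics/c2.png

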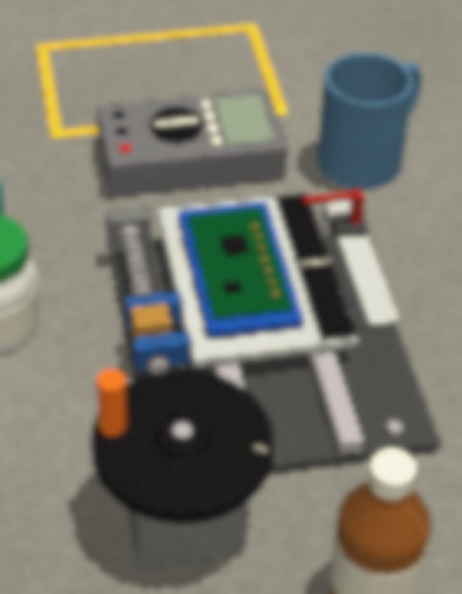

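The tape fits in both views, centred at (0.590, 0.331), with stage and tape yaw about -0.04. Next I'll measure the meter's top face and the tray edge.

Run:
```python
from h import *
ct,cs=camera_info('top'),camera_info('side')
for n,c in (('top',ct),('side',cs)):
    r=nets.silhouettes(n,'meter_mid')
    q=min(r,key=lambda q:abs(q['rect'][0]-(222 if n=='top' else 255))+abs(q['rect'][1]-180))
    m=q['mask'].astype(np.uint8); print(n,q['p'],q['rect'])
    ys,xs=np.nonzero(m)
    for z in (0.038,0.019):
        P=np.array([atz(c,(x,y),z)[:2] for x,y in zip(xs,ys)])*1000
        rr=cv2.minAreaRect(P.astype(np.float32)); print(z,rr)
# corners by eye from crop (scale 3.4, offset 170,130)
for nm,u,z in [('mTL',(198,170),.038),('mTR',(283,175),.038),('mBL',(187,332),.038),('mBR',(270,336),.038),('trayL_top',(346,200),.039),('trayL_bot',(340,304),.034),('trayR_bot',(521,313),.034),('line',(436,189),.039),('blade',(371,178),.046),('fr_farL',(332,135),.02),('axis',(640,344),.084),('pegtop',(626,388),.124),('frameBRcorner',(612,150),.012),('lugL',(462,335),.05),('lugR',(508,337),.05)]:
    uv=np.array(u)/3.4+[170,130]-0.3; print(nm,atz(ct,uv,z).round(4))
s=observe(); R=Ro.from_euler('xyz',s['tool_rot']).as_matrix(); print(R.round(3));
```

```text
top 0.61 [222.8, 178.6, 257.2, 232.0]
0.038 ((592.8508911132812, 212.69796752929688), (85.0107650756836, 152.69027709960938), 87.45942687988281)
0.019 ((595.6788330078125, 214.4814453125), (86.07725524902344, 154.60586547851562), 87.45942687988281)
side 0.56 [255.5, 181.6, 315.1, 214.1]
0.038 ((591.6836547851562, 191.88955688476562), (121.36991119384766, 152.85621643066406), 85.3237075805664)
0.019 ((596.7875366210938, 214.42996215820312), (124.3455810546875, 156.60386657714844), 85.32371520996094)
mTL [0.665  0.2441 0.038 ]
mTR [0.6618 0.1681 0.038 ]
mBL [0.5198 0.2491 0.038 ]
mBR [0.5176 0.1758 0.038 ]
trayL_top [0.64   0.1115 0.039 ]
trayL_bot [0.5475 0.115  0.034 ]
trayR_bot [ 0.5424 -0.0448  0.034 ]
line [0.6513 0.0317 0.039 ]
blade [0.6589 0.0896 0.046 ]
fr_farL [0.7028 0.1259 0.02  ]
axis [ 0.5119 -0.1422  0.084 ]
pegtop [ 0.4714 -0.1248  0.124 ]
frameBRcorner [ 0.6949 -0.1278  0.012 ]
lugL [0.5203 0.0076 0.05  ]
lugR [ 0.5193 -0.0325  0.05  ]
[[ 0.     0.272  0.962]
 [ 0.     0.962 -0.272]
 [-1.     0.     0.   ]]
```

The meter centre is about (0.592, 0.211) with yaw -0.044, its near face at y≈0.171 and the tray edge at y≈0.113. The gap is 58 mm, as expected. I'll move above the gap and then turn so the jaws lie along stage x for a two-point push.

{"name": "jog_arm", "arguments": {"commands": [[0,-25,41,0,0,0],[0,-25,41,0,0,0],[0,-25,41,0,0,0],[0,-25,41,0,0,0],[0,-25,41,0,0,0],[0,-25,41,0,0,0],[0,-25,41,0,0,0],[0,-25,41,0,0,0],[0,-25,41,0,0,0],[0,-25,41,0,0,0],[0,0,0,0.148,0,0],[0,0,0,0.148,0,0],[0,0,0,0.148,0,0],[0,0,0,0.148,0,0],[0,0,0,0.148,0,0],[0,0,0,0.148,0,0],[0,0,0,0.148,0,0],[0,0,0,0.148,0,0]], "gripper": 0}}

```text
clock: 3.35
position: [0.5101, 0.2329, 0.2422]
tool_rot: [2.31, 1.567, 0.842]
force: [0.3, -1.0, -0.1]
grip_width: 0.0854
```

```bash
cat >> h.py <<'E'
def st():
    s=observe(); R=Ro.from_euler('xyz',s['tool_rot']).as_matrix()
    print('t',round(s['clock'],2),'p',s['position'].round(4),'q',s['qpos'].round(2),'w',round(s['grip_width'],4),'F',s['force'].round(1)); print('x',R[:,0].round(3),'y',R[:,1].round(3),'z',R[:,2].round(3)); return s,R
def go(target,R,p): print('need mm tool',((np.array(target)-p)@R*1000).round(1))
E
python3 - <<'E'
from h import *
s,R=st(); go([.593,.142,.24],R,s['position'])
y=R[:,1]; print('turn', np.arctan2(y[1],y[0])+0.042)
E
```

```text
t 3.35 p [0.5101 0.2329 0.2422] q [-0.8   0.44  0.36  1.79 -0.19  0.94 -0.25] w 0.0854 F [ 0.3 -1.  -0.1]
x [ 0.003  0.003 -1.   ] y [0.995 0.103 0.003] z [ 0.103 -0.995 -0.003]
need mm tool [ 2.2 73.1 99. ]
turn 0.14493890755326896
```

{"name": "jog_arm", "arguments": {"commands": [[2,36,50,0,0,0],[0,36,49,0,0,0],[0,0,0,0.145,0,0],[0,0,0,0,0,0]]}}

```text
clock: 3.75
position: [0.5827, 0.1529, 0.2405]
tool_rot: [2.46, 1.566, 0.841]
force: [-1.1, 0.9, -0.6]
grip_width: 0.0854
```

Run:
```python
from h import *
s,R=st(); go([.593,.142,.24],R,s['position'])
y=R[:,1]; print('turn', np.arctan2(y[1],y[0])+0.042)
s=observe(); f=grab_frame('wrist'); save('w1',f); c=wristcam(s)
for n in ['tray_line','index_tip','meter_mid']:
    print(n,[(np.round(q['location'],1),round(q['p'],2)) for q in nets.pinpoint('wrist',n)][:3])
for nm,X in [('meter',[.592,.211,.038]),('trayedge',[.6,.113,.054])]: print(nm,proj(c,np.array(X)))
```

```text
t 3.75 p [0.5827 0.1529 0.2405] q [-0.63  0.52  0.41  1.68 -0.24  0.99 -0.19] w 0.0854 F [-1.1  0.9 -0.6]
x [ 0.003  0.003 -1.   ] y [ 0.999 -0.048  0.003] z [-0.048 -0.999 -0.004]
need mm tool [ 0.4 10.8 10.4]
turn -0.005740749783779718
tray_line [(array([334.3, 273.6]), 0.94)]
index_tip [(array([346.7, 235.2]), 0.78)]
meter_mid [(array([ 84.5, 142.7]), 0.74), (array([288.3, 130.5]), 0.72)]
meter [285.32777641 132.69892209]
trayedge [296.14168798 220.58790248]
```

View pics/w1.png

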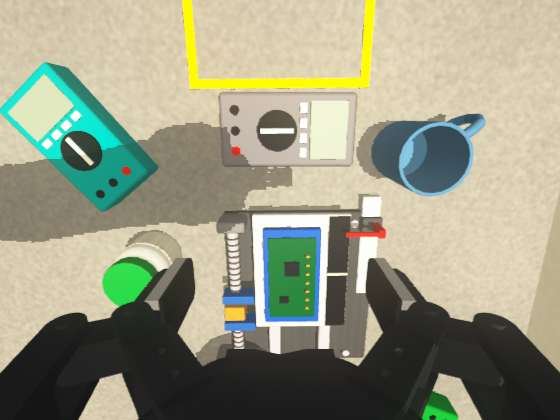

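The wrist view matches the estimates. The meter's top face spans columns 220-356 and rows 93-165, the tray's far edge is at row ~213 and the index at (347,235). I'll convert the edges to positions.

Run:
```python
from h import *
s=observe(); c=wristcam(s)
for nm,u,z in [('mTL',(220,94),.038),('mTR',(356,93),.038),('mBL',(223,166),.0),('mBL38',(222,158),.038),('mBR',(352,165),.038),('trayL',(253,213),.05),('trayR',(328,216),.039),('line',(337.5,274),.039),('tip',(347,234),.046),('tapeBL',(191,87),0),('tapeBR',(368,85),0),('fr_l',(220,212),.048),('lugtop',(238,295),.05),('lugbot',(238,325),.05)]:
    print(nm,atz(c,u,z).round(4))
```

```text
mTL [0.5223 0.2556 0.038 ]
mTR [0.6675 0.251  0.038 ]
mBL [0.5107 0.1728 0.    ]
mBL38 [0.5179 0.1877 0.038 ]
mBR [0.6657 0.1739 0.038 ]
trayL [0.55   0.1246 0.05  ]
trayR [0.6386 0.1136 0.039 ]
line [0.6515 0.0348 0.039 ]
tip [0.6605 0.0923 0.046 ]
tapeBL [0.4818 0.2676 0.    ]
tapeBR [0.6908 0.2617 0.    ]
fr_l [0.5116 0.1267 0.048 ]
lugtop [0.5239 0.0164 0.05  ]
lugbot [ 0.5203 -0.0287  0.05  ]
```

{"name": "jog_arm", "arguments": {"commands": [[0,6,4,0,0,0],[0,6,3,0.005,0,0],[50,0,0,0,0,0],[50,0,0,0,0,0],[40,0,0,0,0,0],[0,0,0,0,0,0]]}}

```text
clock: 4.55
position: [0.5971, 0.1503, 0.0989]
tool_rot: [2.325, 1.559, 0.72]
force: [-0.6, 0.9, 0.1]
grip_width: 0.0856
```

Run:
```python
from h import *
s,R=st(); go([.594,.146,.023],R,s['position']); save('w2',grab_frame('wrist'))
```

```text
t 4.55 p [0.5971 0.1503 0.0989] q [-0.56  0.71  0.32  1.76 -0.33  0.72 -0.1 ] w 0.0856 F [-0.6  0.9  0.1]
x [ 0.009  0.008 -1.   ] y [ 0.999 -0.034  0.008] z [-0.034 -0.999 -0.008]
need mm tool [75.8 -3.6  5. ]
```

View pics/w2.png

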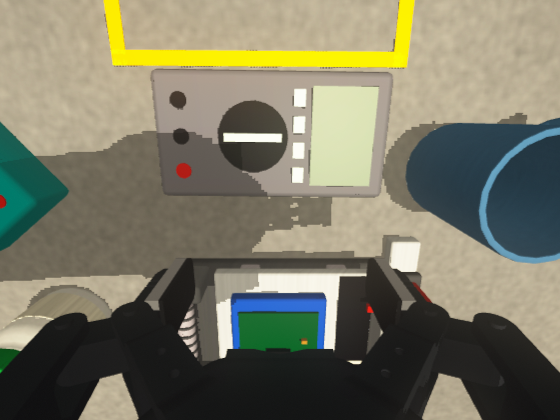

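The gap between the tray edge (row ~258) and the meter's near face (row ~195) is clear for the fingers, so I'll lower.

{"name": "jog_arm", "arguments": {"commands": [[38,-1,3,0,0,0],[30,0,1,0,0,0],[8,0,0,0,0,0],[0,0,0,0,0,0]]}}

```text
clock: 5.0
position: [0.6048, 0.1485, 0.0334]
tool_rot: [2.095, 1.545, 0.491]
force: [0.4, 0.1, 0.7]
grip_width: 0.0855
```

Run:
```python
from h import *
s,R=st(); go([.594,.146,.023],R,s['position']); save('w3',grab_frame('wrist'));save('s3',grab_frame('side')[140:290,210:370])
```

```text
t 5.0 p [0.6048 0.1485 0.0334] q [-0.51  0.81  0.27  1.77 -0.36  0.59 -0.06] w 0.0855 F [0.4 0.1 0.7]
x [ 0.023  0.012 -1.   ] y [ 0.999 -0.033  0.022] z [-0.033 -0.999 -0.013]
need mm tool [ 10.1 -10.9   3. ]
```

View pics/w3.png

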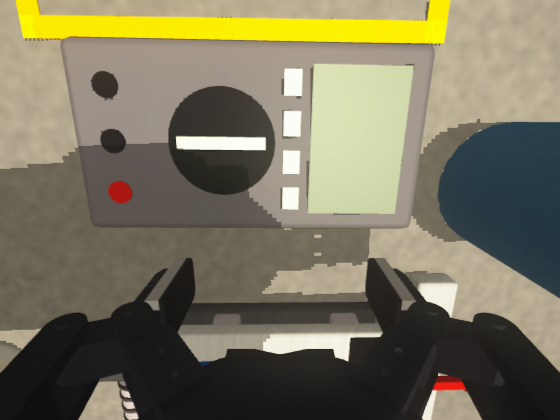

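View pics/s3.png

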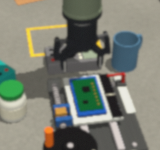

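{"name": "jog_arm", "arguments": {"commands": [[4,-5,0,0,-0.006,-0.012],[4,-4,0,0,-0.006,-0.012],[2,0,-3,0.0,0,0],[0,0,-8,0,0,0],[0,0,-12,0,0,0],[0,0,-12,0,0,0],[0,0,-12,0,0,0],[0,0,-12,0,0,0],[0,0,-12,0,0,0],[0,0,-8,0,0,0],[0,0,0,0,0,0]]}}

```text
clock: 6.2
position: [0.5998, 0.2375, 0.0277]
tool_rot: [2.345, 1.568, 0.743]
force: [0.7, -0.7, -0.5]
grip_width: 0.0851
```

Run:
```python
from h import *
s,R=st(); go([.596,.280,.023],R,s['position']); save('w4',grab_frame('wrist'))
```

```text
t 6.2 p [0.5998 0.2375 0.0277] q [-0.66  0.85  0.3   1.68 -0.37  0.66 -0.19] w 0.0851 F [ 0.7 -0.7 -0.5]
x [ 0.002  0.002 -1.   ] y [ 1.    -0.03   0.002] z [-0.03  -1.    -0.002]
need mm tool [  4.8  -5.1 -42.4]
```

View pics/w4.png

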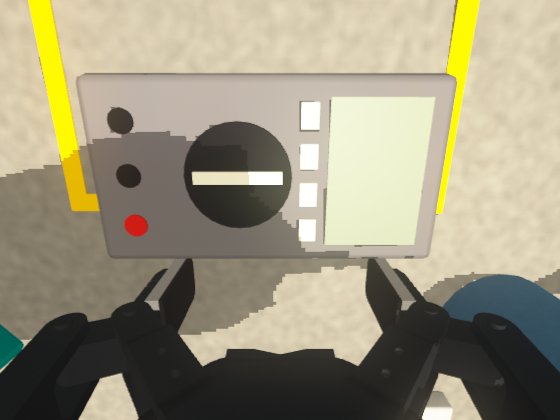

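The meter is sliding flat and square against both fingertips. I'll work out its place in the tape frame.

```bash
cat >> h.py <<'E'
PK=np.array([.5903,.3305]); th=-0.040
Rp=np.array([[np.cos(th),-np.sin(th)],[np.sin(th),np.cos(th)]])
def park(X): return ((X[:2]-PK)@Rp*1000).round(1)
E
python3 - <<'E'
from h import *
s=observe(); c=wristcam(s)
for u,z in [((79,76),.038),((454,75),.038),((107,250),.038),((430,250),.038)]:
    X=atz(c,u,z); print(X.round(4),park(X))
print('tape',[park(atz(c,u,0)) for u in [(84,203),(40,10),(466,10),(440,200)]])
f=grab_frame('top'); save('t4',f)
q=[a for a in nets.silhouettes('top','meter_mid')]
ct=camera_info('top')
for a in q:
    ys,xs=np.nonzero(a['mask']); P=np.array([atz(ct,(x,y),.03)[:2] for x,y in zip(xs,ys)])*1000
    print(a['p'],a['rect'],cv2.minAreaRect(P.astype(np.float32)))
E
```

```text
[0.5258 0.3293 0.038 ] [-64.4  -3.8]
[0.6692 0.3253 0.038 ] [79.  -2.1]
[0.5217 0.2565 0.038 ] [-65.6 -76.7]
[0.6687 0.2519 0.038 ] [ 81.5 -75.4]
tape [array([-98.1, -65.8]), array([-101.2,   29.2]), array([100.3,  31.2]), array([103.7, -62.3])]
0.98 [120.0, 264.9, 166.8, 297.0] ((355.99920654296875, 485.16326904296875), (113.22637176513672, 81.93012237548828), 79.04402160644531)
0.68 [230.2, 260.0, 261.3, 294.0] ((381.130859375, 178.0854034423828), (82.27272033691406, 69.08968353271484), 37.03952407836914)
```

Meter centre in the tape frame is x≈+8, y≈-40 mm, so I'll push about 40 mm more.

{"name": "jog_arm", "arguments": {"commands": [[2,0,-9,0.005,0,0],[0,0,-10,0.005,0,0],[0,0,-10,0,0,0],[0,0,-9,0,0,0],[0,0,-5,0,0,0],[0,0,0,0,0,0]]}}

```text
clock: 6.95
position: [0.6023, 0.2791, 0.0258]
tool_rot: [1.6, 1.569, -0.017]
force: [0.4, 0.5, 0.6]
grip_width: 0.0855
```

Run:
```python
from h import *
s,R=st(); save('w5',grab_frame('wrist'))
```

```text
t 6.95 p [0.6023 0.2791 0.0258] q [-0.72  0.88  0.31  1.63 -0.38  0.69 -0.26] w 0.0855 F [0.4 0.5 0.6]
x [ 0.002 -0.    -1.   ] y [ 0.999 -0.046  0.002] z [-0.046 -0.999 -0.   ]
```

View pics/w5.png

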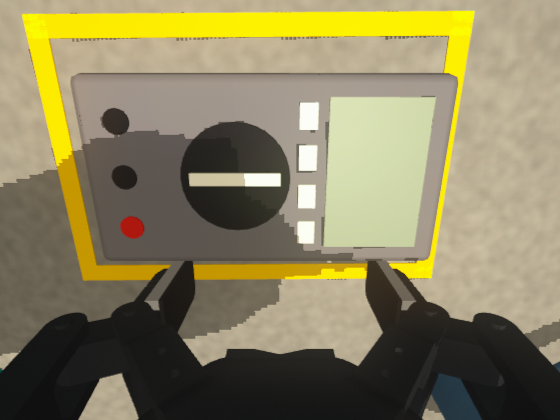

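The meter now lies inside the tape, spanning columns 75-457 and rows 74-262. I'll back off, lift, and check from the fixed cameras.

{"name": "jog_arm", "arguments": {"commands": [[0,0,15,0,0,0],[-20,0,15,0,0,0],[-45,0,15,0,0,0],[-45,0,30,0,0,0],[-45,0,45,0,0,0],[-30,0,48,0,0,0],[0,-10,48,0,0,0],[0,-15,48,0,0,0],[0,-15,48,0,0,0],[0,-15,48,0,0,0],[0,-15,40,0,0,0],[0,0,0,0,0,0]]}}

```text
clock: 8.2
position: [0.5079, -0.1155, 0.1987]
tool_rot: [1.399, 1.566, -0.226]
force: [-0.5, 1.3, -0.5]
grip_width: 0.0853
```

Run:
```python
from h import *
s,R=st(); w=grab_frame('wrist');save('w6',w); save('t6',grab_frame('top')); f=grab_frame('side'); save('s6',f[140:320,210:380])
for n,c in (('side',camera_info('side')),('wrist',wristcam(s))):
  for k in ('meter_mid','crank_peg','crank_axis','lug_mid','nut_mid','tray_line','index_tip'):
    for q in nets.pinpoint(n,k)[:2]:
        z={'meter_mid':.019,'crank_peg':.101,'crank_axis':.078,'lug_mid':.05,'nut_mid':.05,'tray_line':.039,'index_tip':.046}[k]
        X=atz(c,q['location'],z); print(n,k,round(q['p'],2),np.round(q['location'],1),X.round(4),park(X))
```

```text
t 8.2 p [ 0.5079 -0.1155  0.1987] q [-0.21  0.44  0.43  1.94 -0.25  0.81  0.3 ] w 0.0853 F [-0.5  1.3 -0.5]
x [ 0.005 -0.001 -1.   ] y [ 0.999 -0.054  0.005] z [-0.054 -0.999  0.001]
side meter_mid 0.63 [187.8 156.9] [0.3478 0.4665 0.019 ] [-247.8  126.2]
side meter_mid 0.62 [195.6 212.6] [0.3537 0.1975 0.019 ] [-231.1 -142.3]
side crank_peg 0.71 [262.9 279.1] [ 0.4781 -0.1335  0.101 ] [ -93.6 -468.1]
side crank_axis 0.8 [281.6 286.7] [ 0.5157 -0.1423  0.078 ] [ -55.6 -475.4]
side lug_mid 0.76 [273.4 254.2] [ 0.5222 -0.022   0.05  ] [ -53.9 -354.9]
side nut_mid 0.52 [268.  253.2] [ 0.5105 -0.0164  0.05  ] [ -65.9 -349.8]
side nut_mid 0.42 [318.  215.4] [0.6605 0.0883 0.05  ] [  79.8 -239.2]
side tray_line 0.61 [322.7 234.3] [0.657  0.0299 0.039 ] [  78.7 -297.7]
side tray_line 0.37 [330.8 203.8] [0.7106 0.1382 0.039 ] [ 127.9 -187.4]
side index_tip 0.51 [316.3 215.6] [0.6575 0.0927 0.046 ] [  76.6 -234.9]
wrist meter_mid 0.86 [499.3 299. ] [ 0.7716 -0.2708  0.019 ] [ 205.2 -593.5]
wrist crank_peg 0.53 [283.9 228.8] [ 0.5109 -0.1307  0.101 ] [ -60.9 -464. ]
wrist crank_axis 0.62 [286.2 230.9] [ 0.5129 -0.142   0.078 ] [ -58.5 -475.2]
wrist crank_axis 0.56 [372.3 269.3] [ 0.594  -0.1864  0.078 ] [  24.4 -516.4]
wrist nut_mid 0.59 [281.1  78.4] [ 0.5155 -0.0087  0.05  ] [ -61.2 -342. ]
wrist tray_line 0.95 [432.9  20.3] [0.6501 0.032  0.039 ] [  71.7 -295.9]
```

View pics/w6.png

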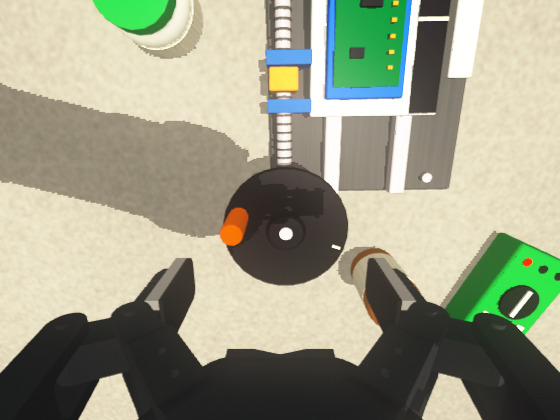

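View pics/t6.png

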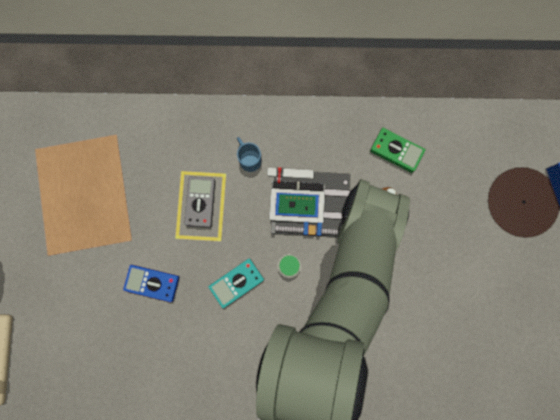

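The top view shows the meter inside the tape, and the wrist view puts the peg's top at (232,235) and the hub at (286,234). I'll measure the peg and axis from these.

Run:
```python
from h import *
s,R=st(); c=wristcam(s); ct=camera_info('top'); cs=camera_info('side')
print('meter top view', park(atz(ct,(200,202.5),.038)), [park(atz(ct,u,.038)) for u in [(188,179),(214,179),(186,226),(211,228)]])
pt=atz(c,(232,235),.124); ax=atz(c,(286,234),.084); pb=atz(c,(238,213),.09)
print('peg top',pt,'axis',ax,'dist',np.linalg.norm((pt-ax)[:2]))
f=grab_frame('side'); h=cv2.cvtColor(f,cv2.COLOR_RGB2HSV); m=cv2.inRange(h,(4,170,130),(14,255,255)); m[:, :225]=0;m[:,300:]=0;m[:240]=0;m[310:]=0
ys,xs=np.nonzero(m); print('side orange',xs.min(),xs.max(),ys.min(),ys.max()); 
u=((xs.min()+xs.max())/2,ys.min()+1.5)
print('side peg top',atz(cs,u,.124)); 
w=grab_frame('wrist'); h=cv2.cvtColor(w,cv2.COLOR_RGB2HSV); m=cv2.inRange(h,(4,170,130),(14,255,255)); m[260:]=0;m[:190]=0
ys,xs=np.nonzero(m);print('wrist orange',xs.min(),xs.max(),ys.min(),ys.max(),xs.mean(),ys.mean(), atz(c,(xs.mean(),ys.mean()),.105))
go([pt[0],pt[1],.2],R,s['position'])
```

```text
t 9.05 p [ 0.5112 -0.1089  0.1982] q [-0.22  0.45  0.43  1.93 -0.25  0.81  0.3 ] w 0.0852 F [ 0.   0.1 -0.3]
x [ 0.005  0.    -1.   ] y [ 0.999 -0.046  0.005] z [-0.046 -0.999 -0.001]
meter top view [ 3.5 -4.2] [array([73.4, 38.1]), array([ 77.9, -40.9]), array([-69.9,  32.1]), array([-71.6, -43.3])]
peg top [ 0.47486578 -0.11783571  0.124     ] axis [ 0.51604326 -0.13554804  0.084     ] dist 0.04482534047063847
side orange 255 262 268 286
side peg top [ 0.47078355 -0.12606224  0.124     ]
wrist orange 217 244 215 253 230.6972833117723 234.15523932729624 [ 0.47024054 -0.12480326  0.105     ]
need mm tool [ -2.  -35.9  10.6]
```

{"name": "jog_arm", "arguments": {"commands": [[0,-20,8,0,0,0],[0,-20,8,0,0,0],[0,0,0,0,0,0],[0,0,0,0,0,0]]}}

```text
clock: 9.55
position: [0.4698, -0.1233, 0.1979]
tool_rot: [1.688, 1.566, 0.072]
force: [0.5, 0.5, -0.4]
grip_width: 0.0856
```

Run:
```python
from h import *
grab_frame('side')
s,R=st(); c=wristcam(s);w=grab_frame('wrist');save('w7',w); st()
h=cv2.cvtColor(w,cv2.COLOR_RGB2HSV); m=cv2.inRange(h,(4,170,130),(14,255,255)); m[280:]=0;m[:180]=0
ys,xs=np.nonzero(m);print('wrist orange',xs.min(),xs.max(),ys.min(),ys.max(),xs.mean(),ys.mean())
```

```text
t 9.6 p [ 0.4697 -0.1234  0.1979] q [-0.2   0.39  0.44  2.02 -0.24  0.77  0.33] w 0.0854 F [ 0.4 -0.1 -0.3]
x [ 0.005  0.    -1.   ] y [ 0.999 -0.046  0.005] z [-0.046 -0.999 -0.   ]
t 9.65 p [ 0.4699 -0.1233  0.1978] q [-0.2   0.39  0.44  2.02 -0.24  0.77  0.33] w 0.0858 F [ 0.2  0.2 -0.3]
x [ 0.005  0.    -1.   ] y [ 0.999 -0.046  0.005] z [-0.045 -0.999 -0.   ]
wrist orange 269 559 197 279 333.7258791704238 236.38863841298468
```

View pics/w7.png

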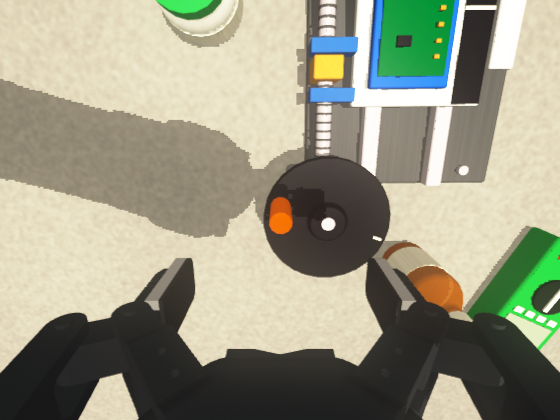

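Run:
```python
from h import *
s,R=st(); c=wristcam(s)
pt=atz(c,(281,224),.124); ax=atz(c,(328,224),.084); print(pt,ax,np.linalg.norm((pt-ax)[:2]))
go([pt[0],pt[1],.104],R,s['position'])
for nm,u in [('lugfar',(334,45)),('nut',(328,67)),('lugnear',(331,95))]: print(nm,park(atz(c,u,.05)))
```

```text
t 9.65 p [ 0.4699 -0.1233  0.1978] q [-0.2   0.39  0.44  2.02 -0.24  0.77  0.33] w 0.0858 F [ 0.2  0.2 -0.3]
x [ 0.005  0.    -1.   ] y [ 0.999 -0.046  0.005] z [-0.045 -0.999 -0.   ]
[ 0.47105913 -0.12498935  0.124     ] [ 0.51265688 -0.1419545   0.084     ] 0.04492425545767751
need mm tool [93.8  0.7  1.7]
lugfar [ -54.5 -325. ]
nut [ -58.9 -342.2]
lugnear [ -55.2 -365. ]
```

The measured radius of 44.9 mm matches the stated 45. I'll descend and grip the peg.

{"name": "jog_arm", "arguments": {"commands": [[32,0,1,0,0,0],[31,-1,1,0,0,0],[24,-1,0,0,0,0],[5,0,0,0,0,0],[0,0,0,0,0,0]]}}

```text
clock: 10.15
position: [0.4723, -0.1242, 0.1035]
tool_rot: [1.616, 1.562, 0.002]
force: [0.0, 0.4, 0.4]
grip_width: 0.0852
```

Run:
```python
from h import *
s,R=st(); go([.4711,-.125,.104],R,s['position'])
save('w8',grab_frame('wrist'))
```

```text
t 10.15 p [ 0.4723 -0.1242  0.1035] q [-0.12  0.55  0.34  2.09 -0.34  0.55  0.43] w 0.0852 F [0.  0.4 0.4]
x [ 0.008  0.    -1.   ] y [ 0.999 -0.043  0.008] z [-0.043 -0.999 -0.   ]
need mm tool [-0.5 -1.1  0.9]
```

View pics/w8.png

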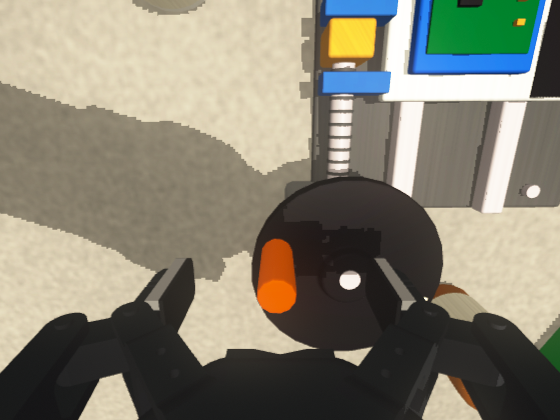

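The peg stands between the pads, at about (277,275). Closing.

{"name": "jog_arm", "arguments": {"commands": [[0,-1,0,0,0,0],[0,0,0,0,0,0],[0,0,0,0,0,0],[0,0,0,0,0,0],[0,0,0,0,0,0],[0,0,0,0,0,0],[0,0,0,0,0,0]], "gripper": 255, "newtons": 50}}

```text
clock: 10.9
position: [0.4709, -0.1234, 0.107]
tool_rot: [1.752, 1.561, 0.139]
force: [1.5, -1.4, -8.6]
grip_width: 0.0169
```

```bash
cat > plan.py <<'E'
from h import *
import sys
AX=np.array([.5127,-.1420])
# usage: plan turn_rad(cw +) nrows
s,R=st(); p=s['position'][:2]
v=p-AX; r=np.linalg.norm(v); a0=np.arctan2(v[1],v[0]); print('r',r*1000,'angle cw',-a0)
tot=float(sys.argv[1]); n=int(sys.argv[2]); rows=[]
cur=p.copy()
for i in range(1,n+1):
    a=a0-tot*i/n; t=AX+.045*np.array([np.cos(a),np.sin(a)])
    d=np.array([*(t-cur),0]); cur=t
    rows.append([0,*[round(float(x)) for x in (d@R*1000)[1:]],0,0,0])
print(rows)
E
python3 - <<'E'
from h import *
s,R=st(); v=s['position'][:2]-[.5127,-.142]; print(np.linalg.norm(v))
save('w9',grab_frame('wrist'))
E
python3 plan.py 1.2 6
```

```text
t 10.9 p [ 0.4709 -0.1234  0.107 ] q [-0.12  0.54  0.34  2.09 -0.34  0.55  0.43] w 0.0169 F [ 1.5 -1.4 -8.6]
x [ 0.009  0.001 -1.   ] y [ 0.999 -0.042  0.009] z [-0.042 -0.999 -0.002]
0.045742404927704976
t 10.95 p [ 0.4709 -0.1234  0.107 ] q [-0.12  0.54  0.34  2.09 -0.34  0.55  0.43] w 0.0165 F [ 1.9 -0.9 -5.9]
x [ 0.009  0.001 -1.   ] y [ 0.999 -0.042  0.009] z [-0.042 -0.999 -0.002]
r 45.750178001591266 angle cw -2.723852535275812
[[0, 5, -8, 0, 0, 0], [0, 6, -7, 0, 0, 0], [0, 7, -6, 0, 0, 0], [0, 8, -4, 0, 0, 0], [0, 9, -3, 0, 0, 0], [0, 9, -1, 0, 0, 0]]
```

View pics/w9.png

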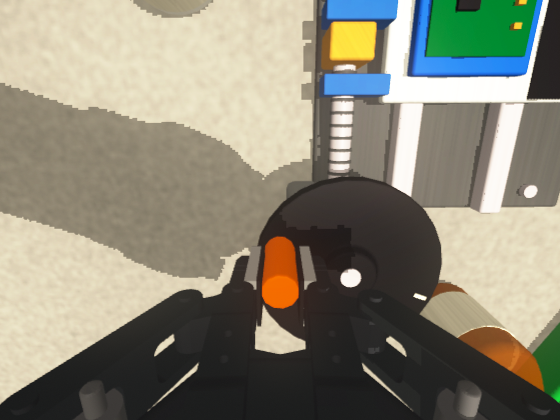

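Gripped, with the width at 17 mm. Starting clockwise.

{"name": "jog_arm", "arguments": {"commands": [[0,5,-8,0,0,0],[0,6,-7,0,0,0],[0,7,-6,0,0,0],[0,8,-4,0,0,0],[0,9,-3,0,0,0],[0,9,-1,0,0,0]]}}

```text
clock: 11.55
position: [0.5008, -0.0901, 0.1063]
tool_rot: [-2.095, 1.542, 2.57]
force: [-19.3, 17.1, 25.6]
grip_width: 0.0165
```

```bash
python3 plan.py 3.0 14; python3 -c "
from h import *
save('w10',grab_frame('wrist'))"
```

```text
t 11.55 p [ 0.5008 -0.0901  0.1063] q [-0.19  0.58  0.35  2.01 -0.35  0.63  0.35] w 0.0165 F [-19.3  17.1  25.6]
x [-0.024  0.016 -1.   ] y [ 0.999 -0.047 -0.025] z [-0.048 -0.999 -0.014]
r 53.28118137269196 angle cw -1.7966309143533348
[[0, 12, 6, 0, 0, 0], [0, 10, 0, 0, 0, 0], [0, 9, 2, 0, 0, 0], [0, 9, 4, 0, 0, 0], [0, 7, 6, 0, 0, 0], [0, 6, 8, 0, 0, 0], [0, 4, 9, 0, 0, 0], [0, 2, 9, 0, 0, 0], [0, 0, 10, 0, 0, 0], [0, -2, 9, 0, 0, 0], [0, -4, 9, 0, 0, 0], [0, -6, 8, 0, 0, 0], [0, -7, 6, 0, 0, 0], [0, -8, 5, 0, 0, 0]]
```

View pics/w10.png

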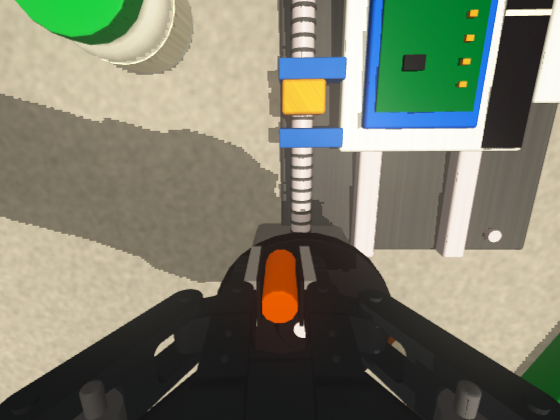

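{"name": "jog_arm", "arguments": {"commands": [[0,0,0,0,0,0],[0,0,0,0,0,0]], "newtons": 20}}

```text
clock: 11.8
position: [0.5017, -0.0892, 0.1065]
tool_rot: [-2.101, 1.542, 2.565]
force: [-1.2, -3.5, -6.0]
grip_width: 0.0164
```

```bash
python3 plan.py 1.2 6; python3 -c "
from h import *
save('w11',grab_frame('wrist'))"
```

```text
t 11.8 p [ 0.5017 -0.0892  0.1065] q [-0.19  0.59  0.35  2.   -0.35  0.64  0.35] w 0.0164 F [-1.2 -3.5 -6. ]
x [-0.025  0.016 -1.   ] y [ 0.999 -0.047 -0.025] z [-0.047 -0.999 -0.015]
r 53.877979094141665 angle cw -1.7756231215469955
[[0, 11, 7, 0, 0, 0], [0, 9, 0, 0, 0, 0], [0, 9, 2, 0, 0, 0], [0, 8, 4, 0, 0, 0], [0, 7, 5, 0, 0, 0], [0, 6, 7, 0, 0, 0]]
```

View pics/w11.png

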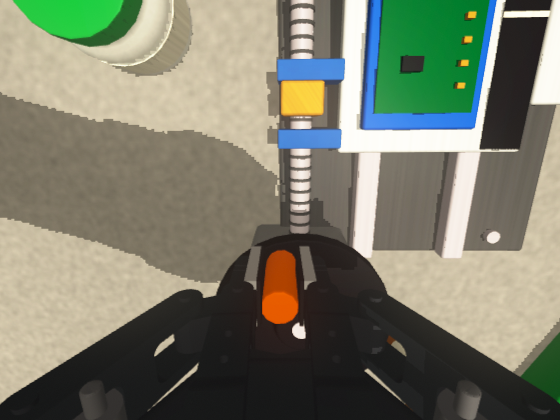

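The force spike was dynamic only, and the peg slid a few mm in the pads. I'll add a lag factor to the planner, replan in short arcs, and correct the tilt.

```bash
cat > plan.py <<'E'
from h import *
import sys
AX=np.array([.5127,-.1420]); 
s,R=st(); p=s['position'][:2]
v=p-AX; r=np.linalg.norm(v); a0=np.arctan2(v[1],v[0]); print('r',round(r*1000,1),'angle cw',round(-a0,3))
tot=float(sys.argv[1]); n=int(sys.argv[2]); k=float(sys.argv[3]) if len(sys.argv)>3 else 1.13; rows=[]
cur=p.copy()
x=R[:,0]; z=R[:,2]; y=R[:,1]
a=-(x@np.array([y[0],y[1],0])); b=(x@np.array([z[0],z[1],0])); yaw=np.arctan2(y[1],y[0])+.043
print('turn z',round(a,3),'turn y',round(b,3),'turn x',round(yaw,3))
for i in range(1,n+1):
    an=a0-tot*i/n; t=AX+.045*np.array([np.cos(an),np.sin(an)])
    d=np.array([*(t-cur),0]); cur=t
    rows.append([0,*[round(float(q)) for q in (d@R*1000*k)[1:]],0,0,0])
print('x shift',round((s['position'][2]-.105)*1000,1)); print(rows)
E
python3 plan.py 2 9
```

```text
t 11.85 p [ 0.5017 -0.0893  0.1065] q [-0.19  0.59  0.35  2.   -0.35  0.64  0.35] w 0.0163 F [-2.8 -1.9 -2. ]
x [-0.025  0.016 -1.   ] y [ 0.999 -0.047 -0.025] z [-0.047 -0.999 -0.015]
r 53.9 angle cw -1.776
turn z 0.025 turn y -0.015 turn x -0.004
x shift 1.5
[[0, 14, 8, 0, 0, 0], [0, 11, 1, 0, 0, 0], [0, 11, 3, 0, 0, 0], [0, 10, 6, 0, 0, 0], [0, 8, 8, 0, 0, 0], [0, 6, 9, 0, 0, 0], [0, 4, 10, 0, 0, 0], [0, 2, 11, 0, 0, 0], [0, -1, 11, 0, 0, 0]]
```

{"name": "jog_arm", "arguments": {"commands": [[1,14,8,0,-0.008,0.012],[0,11,1,0,-0.007,0.012],[0,11,3,0,0,0],[0,10,6,0,0,0],[0,8,8,0,0,0],[0,6,9,0,0,0],[0,4,10,0,0,0],[0,2,11,0,0,0],[0,-1,11,0,0,0]]}}

```text
clock: 12.75
position: [0.5546, -0.144, 0.1035]
tool_rot: [-2.242, 1.532, 2.43]
force: [-4.1, 7.6, 1.3]
grip_width: 0.0001
```

```bash
python3 plan.py 2 9
```

```text
t 12.75 p [ 0.5546 -0.144   0.1035] q [-0.07  0.67  0.34  1.83 -0.34  0.73  0.43] w 0.0001 F [-4.1  7.6  1.3]
x [-0.029  0.025 -0.999] y [ 0.999 -0.039 -0.03 ] z [-0.04  -0.999 -0.024]
r 41.9 angle cw 0.047
turn z 0.03 turn y -0.024 turn x 0.004
x shift -1.5
[[0, 2, 11, 0, 0, 0], [0, -4, 11, 0, 0, 0], [0, -6, 10, 0, 0, 0], [0, -8, 8, 0, 0, 0], [0, -10, 6, 0, 0, 0], [0, -11, 4, 0, 0, 0], [0, -11, 1, 0, 0, 0], [0, -11, -1, 0, 0, 0], [0, -11, -4, 0, 0, 0]]
```

The grip width is 0, so the peg slipped out of the pads. I'll look.

```bash
python3 -c "
from h import *
save('w12',grab_frame('wrist'))"
```

```text
(no output)
```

View pics/w12.png

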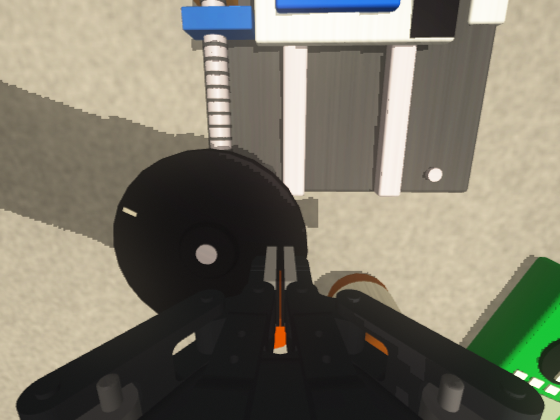

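The peg is behind the pads at about (280,335), tool +z side; the wheel mark at (130,213) sits opposite it. I'll measure the hub from here and re-grip with more force and shorter arcs.

```bash
python3 -c "
from h import *
s,R=st(); c=wristcam(s); h=atz(c,(206,254),.084); m=atz(c,(130,213),.078); print(h,m); v=h-m; v=v[:2]/np.linalg.norm(v[:2]); P=h[:2]+.045*v; print('peg guess',P, 'ang cw',-np.arctan2(v[1],v[0])); go([P[0],P[1],.106],R,s['position'])
"
python3 -c "
from h import *
import cv2
# initial mark vs peg relation from w7
"
```

```text
t 12.8 p [ 0.5545 -0.1462  0.1036] q [-0.07  0.67  0.34  1.83 -0.34  0.73  0.43] w 0.0002 F [-5.   1.9 -0.5]
x [-0.028  0.024 -0.999] y [ 0.999 -0.041 -0.029] z [-0.042 -0.999 -0.023]
[ 0.5115957 -0.1441067  0.084    ] [ 0.46823007 -0.11994623  0.078     ]
peg guess [ 0.5509064  -0.16600803] ang cw 0.5083039065232384
need mm tool [-2.8 -2.9 19.9]
```

{"name": "jog_arm", "arguments": {"commands": [[-2,0,-5,0,-0.012,0.015],[0,0,0,0,-0.012,0.015],[0,0,0,0,0,0],[0,0,0,0,0,0],[0,0,0,0,0,0]], "gripper": 100, "newtons": 60}}

```text
clock: 13.3
position: [0.5559, -0.1397, 0.1064]
tool_rot: [1.059, 1.565, -0.552]
force: [-0.2, -0.2, 0.5]
grip_width: 0.052
```

```bash
python3 -c "
from h import *
s,R=st(); c=wristcam(s); go([.551,-.166,.106],R,s['position']); save('w13',grab_frame('wrist'))"
```

```text
t 13.3 p [ 0.5559 -0.1397  0.1064] q [-0.11  0.65  0.35  1.87 -0.34  0.68  0.41] w 0.052 F [-0.2 -0.2  0.5]
x [ 0.005 -0.003 -1.   ] y [ 0.999 -0.04   0.005] z [-0.04  -0.999  0.003]
need mm tool [ 0.5 -3.9 26.5]
```

View pics/w13.png

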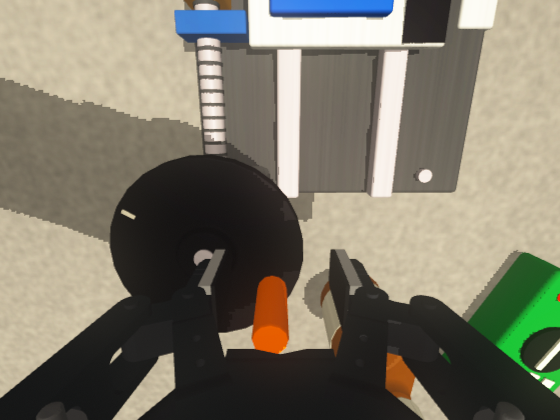

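The peg, at (271,300), lies between the open jaws; I'll slide forward and close.

{"name": "jog_arm", "arguments": {"commands": [[0,-2,10,0,0,0],[0,-2,10,0,0,0],[0,0,8,0,0,0],[0,0,2,0,0,0],[0,0,0,0,0,0]]}}

```text
clock: 13.85
position: [0.5501, -0.1736, 0.1065]
tool_rot: [0.985, 1.564, -0.628]
force: [0.6, 0.6, -0.7]
grip_width: 0.0518
```

{"name": "jog_arm", "arguments": {"commands": [[0,0,0,0,0,0],[0,0,0,0,0,0],[0,0,0,0,0,0],[0,0,0,0,0,0]], "gripper": 255}}

```text
clock: 14.25
position: [0.5499, -0.1732, 0.1067]
tool_rot: [0.966, 1.565, -0.646]
force: [-0.4, -2.4, -2.2]
grip_width: 0.0163
```

```bash
python3 plan.py 1.2 5 1.1; python3 -c "
from h import *
save('w14',grab_frame('wrist'))"
```

```text
t 14.25 p [ 0.5499 -0.1732  0.1067] q [-0.04  0.65  0.35  1.86 -0.33  0.68  0.46] w 0.0163 F [-0.4 -2.4 -2.2]
x [ 0.005 -0.003 -1.   ] y [ 0.999 -0.041  0.005] z [-0.041 -0.999  0.003]
r 48.6 angle cw 0.698
turn z -0.005 turn y 0.003 turn x 0.002
x shift 1.7
[[0, -11, 6, 0, 0, 0], [0, -10, 6, 0, 0, 0], [0, -11, 4, 0, 0, 0], [0, -12, 1, 0, 0, 0], [0, -12, -2, 0, 0, 0]]
```

View pics/w14.png

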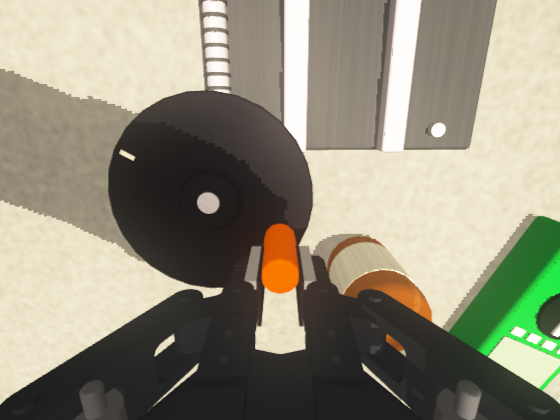

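{"name": "jog_arm", "arguments": {"commands": [[0,0,0,0,0,0],[0,0,-4,0,0,0],[0,0,-4,0,0,0],[0,0,0,0,0,0]], "gripper": 170}}

```text
clock: 14.7
position: [0.5506, -0.1636, 0.1064]
tool_rot: [1.064, 1.565, -0.547]
force: [0.3, 0.8, 0.2]
grip_width: 0.0286
```

{"name": "jog_arm", "arguments": {"commands": [[0,0,0,0,0,0],[0,0,0,0,0,0],[0,0,0,0,0,0]], "gripper": 255, "newtons": 50}}

```text
clock: 15.0
position: [0.5504, -0.1633, 0.1067]
tool_rot: [1.054, 1.566, -0.556]
force: [-0.0, -0.4, -1.2]
grip_width: 0.0167
```

```bash
python3 plan.py 1.2 5 1.1
```

```text
t 15.0 p [ 0.5504 -0.1633  0.1067] q [-0.06  0.65  0.35  1.86 -0.33  0.68  0.45] w 0.0167 F [-0.  -0.4 -1.2]
x [ 0.004 -0.003 -1.   ] y [ 0.999 -0.04   0.004] z [-0.04  -0.999  0.002]
r 43.3 angle cw 0.513
turn z -0.004 turn y 0.002 turn x 0.003
x shift 1.7
[[0, -5, 11, 0, 0, 0], [0, -9, 8, 0, 0, 0], [0, -10, 6, 0, 0, 0], [0, -11, 3, 0, 0, 0], [0, -12, 0, 0, 0, 0]]
```

{"name": "jog_arm", "arguments": {"commands": [[1,-5,11,0,0,0],[0,-9,8,0,0,0],[0,-10,6,0,0,0],[0,-11,3,0,0,0],[0,-12,0,0,0,0]]}}

```text
clock: 15.5
position: [0.5106, -0.1931, 0.1069]
tool_rot: [1.211, 1.545, -0.399]
force: [15.8, -20.1, -18.0]
grip_width: 0.0164
```

```bash
python3 plan.py 1.2 5 1.1
```

```text
t 15.5 p [ 0.5106 -0.1931  0.1069] q [ 0.01  0.61  0.34  1.95 -0.33  0.61  0.52] w 0.0164 F [ 15.8 -20.1 -18. ]
x [ 0.023 -0.01  -1.   ] y [ 0.999 -0.039  0.024] z [-0.039 -0.999  0.009]
r 51.1 angle cw 1.611
turn z -0.024 turn y 0.009 turn x 0.004
x shift 1.9
[[0, -12, -8, 0, 0, 0], [0, -11, -4, 0, 0, 0], [0, -10, -7, 0, 0, 0], [0, -8, -9, 0, 0, 0], [0, -6, -10, 0, 0, 0]]
```

```bash
cat > plan.py <<'E'
from h import *
import sys
AX=np.array([.5125,-.1425]); 
s,R=st(); p=s['position'][:2]
v=p-AX; r=np.linalg.norm(v); a0=np.arctan2(v[1],v[0]); print('r',round(r*1000,1),'angle cw',round(-a0,3))
tot=float(sys.argv[1]); n=int(sys.argv[2]); k=float(sys.argv[3]) if len(sys.argv)>3 else 1.1; lead=float(sys.argv[4]) if len(sys.argv)>4 else .7
x=R[:,0]; z=R[:,2]; y=R[:,1]
a=-(x@np.array([y[0],y[1],0])); b=(x@np.array([z[0],z[1],0])); yaw=np.arctan2(y[1],y[0])+.043
print('turn z',round(a,3),'turn y',round(b,3),'turn x',round(yaw,3),'x shift',round((s['position'][2]-.105)*1000,1))
P=lambda i: .045*np.array([np.cos(a0-tot*i/n),np.sin(a0-tot*i/n)])
rows=[]
for i in range(n):
    d=(P(i+1+lead)-P(i+lead))*k+(.045-r)*np.array([np.cos(a0-tot*i/n),np.sin(a0-tot*i/n)])*(.6 if i<2 else 0)
    rows.append([0,*[round(float(q)) for q in (np.array([*d,0])@R*1000)[1:]],0,0,0])
print(rows)
E
python3 plan.py 1.4 6
```

```text
t 15.5 p [ 0.5106 -0.1931  0.1069] q [ 0.01  0.61  0.34  1.95 -0.33  0.61  0.52] w 0.0164 F [ 15.8 -20.1 -18. ]
x [ 0.023 -0.01  -1.   ] y [ 0.999 -0.039  0.024] z [-0.039 -0.999  0.009]
r 50.6 angle cw 1.607
turn z -0.024 turn y 0.009 turn x 0.004 x shift 1.9
[[0, -11, -7, 0, 0, 0], [0, -9, -9, 0, 0, 0], [0, -8, -8, 0, 0, 0], [0, -6, -10, 0, 0, 0], [0, -4, -11, 0, 0, 0], [0, -1, -11, 0, 0, 0]]
```

{"name": "jog_arm", "arguments": {"commands": [[1,-11,-7,0,0.005,-0.012],[0,-9,-9,0,0.004,-0.012],[0,-8,-8,0,0,0],[0,-6,-10,0,0,0],[0,-4,-11,0,0,0],[0,-1,-11,0,0,0]]}}

```text
clock: 16.1
position: [0.4703, -0.1543, 0.1065]
tool_rot: [0.312, 1.549, -1.319]
force: [-21.5, -21.3, 19.6]
grip_width: 0.0163
```

```bash
python3 plan.py 1.4 6; python3 -c "
from h import *
save('w15',grab_frame('wrist'))"
```

```text
t 16.1 p [ 0.4703 -0.1543  0.1065] q [-0.09  0.56  0.37  2.07 -0.33  0.56  0.44] w 0.0163 F [-21.5 -21.3  19.6]
x [ 0.006 -0.021 -1.   ] y [ 0.998 -0.06   0.007] z [-0.06  -0.998  0.021]
r 43.8 angle cw 2.868
turn z -0.007 turn y 0.021 turn x -0.017 x shift 1.5
[[0, -1, -11, 0, 0, 0], [0, 1, -11, 0, 0, 0], [0, 5, -11, 0, 0, 0], [0, 7, -9, 0, 0, 0], [0, 9, -7, 0, 0, 0], [0, 10, -5, 0, 0, 0]]
```

View pics/w15.png

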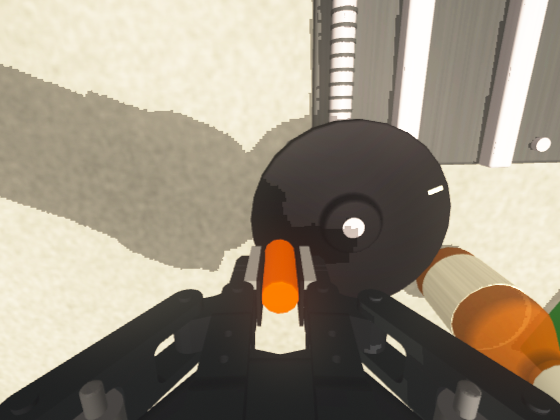

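One nearly full turn done, with the peg well centred in the pads. Continuing.

{"name": "jog_arm", "arguments": {"commands": [[1,-1,-11,-0.008,0.01,-0.004],[0,1,-11,-0.008,0.01,-0.003],[0,5,-11,0,0,0],[0,7,-9,0,0,0],[0,9,-7,0,0,0],[0,10,-5,0,0,0]]}}

```text
clock: 16.75
position: [0.477, -0.1034, 0.1054]
tool_rot: [-1.718, 1.521, 2.935]
force: [-46.4, 25.6, 64.2]
grip_width: 0.0166
```

```bash
python3 plan.py 1.4 6
```

```text
t 16.75 p [ 0.477  -0.1034  0.1054] q [-0.17  0.57  0.36  2.04 -0.34  0.63  0.36] w 0.0166 F [-46.4  25.6  64.2]
x [-0.049  0.01  -0.999] y [ 0.997 -0.059 -0.049] z [-0.06  -0.998 -0.007]
r 52.8 angle cw -2.309
turn z 0.049 turn y -0.007 turn x -0.016 x shift 0.4
[[0, 13, -2, 0, 0, 0], [0, 14, 1, 0, 0, 0], [0, 11, -1, 0, 0, 0], [0, 11, 2, 0, 0, 0], [0, 11, 5, 0, 0, 0], [0, 9, 7, 0, 0, 0]]
```

Force reached about 83 N transiently, too near the limit. I'll pause, release the stress, and continue slower.

{"name": "jog_arm", "arguments": {"commands": [[0,0,0,0,0,0],[0,0,0,-0.008,-0.004,0.024],[0,0,0,-0.008,-0.004,0.024],[0,0,0,0,0,0]], "gripper": 175}}

```text
clock: 17.15
position: [0.4758, -0.1024, 0.1053]
tool_rot: [-1.955, 1.568, 2.716]
force: [0.3, 0.4, -0.4]
grip_width: 0.027
```

```bash
python3 plan.py 1.2 10; python3 -c "
from h import *
save('w16',grab_frame('wrist')); save('t16',grab_frame('top')[150:260,200:400])"
```

```text
t 17.15 p [ 0.4758 -0.1024  0.1053] q [-0.17  0.55  0.35  2.08 -0.34  0.57  0.38] w 0.027 F [ 0.3  0.4 -0.4]
x [-0.003  0.001 -1.   ] y [ 0.999 -0.042 -0.003] z [-0.042 -0.999 -0.001]
r 54.4 angle cw -2.311
turn z 0.003 turn y -0.001 turn x 0.001 x shift 0.3
[[0, 9, 0, 0, 0, 0], [0, 9, 1, 0, 0, 0], [0, 5, -2, 0, 0, 0], [0, 6, -2, 0, 0, 0], [0, 6, -1, 0, 0, 0], [0, 6, 0, 0, 0, 0], [0, 6, 0, 0, 0, 0], [0, 6, 1, 0, 0, 0], [0, 6, 2, 0, 0, 0], [0, 5, 3, 0, 0, 0]]
```

View pics/w16.png

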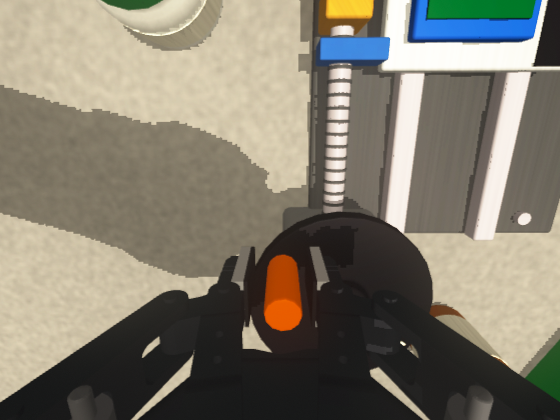

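View pics/t16.png

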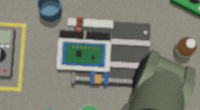

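{"name": "jog_arm", "arguments": {"commands": [[0,0,4,0,0,0],[0,0,3,0,0,0],[0,0,0,0,0,0]]}}

```text
clock: 17.55
position: [0.4763, -0.1104, 0.1053]
tool_rot: [-1.823, 1.566, 2.846]
force: [0.3, -0.6, -0.0]
grip_width: 0.0265
```

{"name": "jog_arm", "arguments": {"commands": [[0,0,0,0,0,0],[0,0,0,0,0,0],[0,0,0,0,0,0]], "gripper": 255, "newtons": 35}}

```text
clock: 17.85
position: [0.4767, -0.1106, 0.1054]
tool_rot: [-1.833, 1.567, 2.836]
force: [-0.5, -0.0, 1.5]
grip_width: 0.0169
```

```bash
python3 plan.py 1.2 10 1.1 0.7
```

```text
t 17.85 p [ 0.4767 -0.1106  0.1054] q [-0.15  0.56  0.35  2.07 -0.34  0.57  0.4 ] w 0.0169 F [-0.5 -0.   1.5]
x [-0.004  0.001 -1.   ] y [ 0.999 -0.043 -0.004] z [-0.043 -0.999 -0.001]
r 47.9 angle cw -2.415
turn z 0.004 turn y -0.001 turn x -0.0 x shift 0.4
[[0, 6, -3, 0, 0, 0], [0, 6, -2, 0, 0, 0], [0, 5, -3, 0, 0, 0], [0, 6, -2, 0, 0, 0], [0, 6, -2, 0, 0, 0], [0, 6, -1, 0, 0, 0], [0, 6, 0, 0, 0, 0], [0, 6, 1, 0, 0, 0], [0, 6, 1, 0, 0, 0], [0, 6, 2, 0, 0, 0]]
```

{"name": "jog_arm", "arguments": {"commands": [[0,6,-3,0,0,0],[0,6,-2,0,0,0],[0,5,-3,0,0,0],[0,6,-2,0,0,0],[0,6,-2,0,0,0],[0,6,-1,0,0,0],[0,6,0,0,0,0],[0,6,1,0,0,0],[0,6,1,0,0,0],[0,6,2,0,0,0]]}}

```text
clock: 18.85
position: [0.5168, -0.0842, 0.1049]
tool_rot: [-2.132, 1.51, 2.542]
force: [-5.9, 16.3, 18.6]
grip_width: 0.0157
```

```bash
python3 plan.py 1.2 10 1.1 0.7
```

```text
t 18.85 p [ 0.5168 -0.0842  0.1049] q [-0.18  0.62  0.34  1.95 -0.35  0.69  0.35] w 0.0157 F [-5.9 16.3 18.6]
x [-0.05   0.034 -0.998] y [ 0.998 -0.038 -0.052] z [-0.039 -0.999 -0.032]
r 58.5 angle cw -1.497
turn z 0.052 turn y -0.032 turn x 0.005 x shift -0.1
[[0, 6, 9, 0, 0, 0], [0, 4, 10, 0, 0, 0], [0, 5, 2, 0, 0, 0], [0, 5, 3, 0, 0, 0], [0, 5, 4, 0, 0, 0], [0, 4, 4, 0, 0, 0], [0, 4, 5, 0, 0, 0], [0, 3, 5, 0, 0, 0], [0, 2, 5, 0, 0, 0], [0, 2, 6, 0, 0, 0]]
```

The pads tend to squeeze off the peg, so I'll change method: release, and push the peg round from the side with the closed fingertips.

{"name": "jog_arm", "arguments": {"commands": [[0,0,0,0,0,0],[0,0,0,0,-0.016,0.026],[0,0,0,0,-0.016,0.026],[0,0,0,0,0,0]], "gripper": 150}}

```text
clock: 19.25
position: [0.5174, -0.083, 0.1046]
tool_rot: [1.712, 1.569, 0.105]
force: [0.5, -0.1, 0.4]
grip_width: 0.0351
```

```bash
python3 plan.py 1.2 10 1.1 0.7; python3 -c "
from h import *
save('w17',grab_frame('wrist'))"
```

```text
t 19.25 p [ 0.5174 -0.083   0.1046] q [-0.21  0.6   0.35  1.99 -0.35  0.61  0.34] w 0.0351 F [ 0.5 -0.1  0.4]
x [ 0.002  0.    -1.   ] y [ 0.999 -0.037  0.002] z [-0.037 -0.999 -0.   ]
r 59.7 angle cw -1.488
turn z -0.002 turn y -0.0 turn x 0.006 x shift -0.4
[[0, 5, 10, 0, 0, 0], [0, 4, 11, 0, 0, 0], [0, 5, 2, 0, 0, 0], [0, 5, 3, 0, 0, 0], [0, 5, 4, 0, 0, 0], [0, 4, 4, 0, 0, 0], [0, 4, 5, 0, 0, 0], [0, 3, 5, 0, 0, 0], [0, 2, 5, 0, 0, 0], [0, 2, 6, 0, 0, 0]]
```

View pics/w17.png

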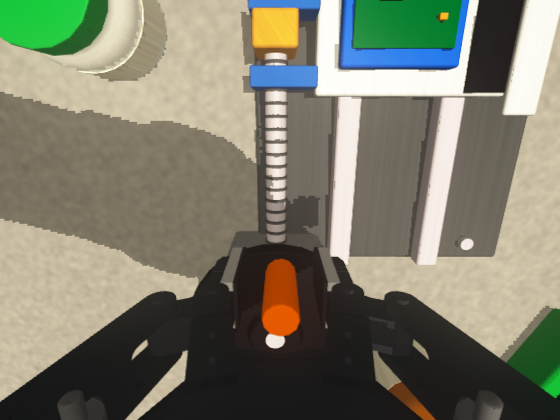

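```bash
python3 -c "
from h import *
s,R=st(); c=wristcam(s); print('hub',atz(c,(276,341),.084),'pegtop',atz(c,(283,316),.124),'pegbot',atz(c,(280,268),.080))
X=np.array([.5125,-.1425,.084]); print(proj(c,X))"
```

```text
t 19.3 p [ 0.5176 -0.0831  0.1047] q [-0.21  0.6   0.35  1.99 -0.35  0.61  0.34] w 0.0352 F [0.2 0.3 0. ]
x [ 0.001  0.001 -1.   ] y [ 0.999 -0.037  0.001] z [-0.037 -0.999 -0.001]
hub [ 0.51299193 -0.14379236  0.084     ] pegtop [ 0.51867637 -0.09449017  0.124     ] pegbot [ 0.517355   -0.09437083  0.08      ]
[275.13981841 339.34768625]
```

{"name": "jog_arm", "arguments": {"commands": [[-25,0,5,0,0,0],[-20,0,4,0,0,0],[0,0,0,0,0,0],[0,-10,4,0,0,0],[0,-10,3,0,0,0],[0,-8,2,0,0,0],[0,0,0,0,0,0],[0,0,0,0,0,0]], "gripper": 255}}

```text
clock: 20.1
position: [0.4847, -0.1013, 0.1488]
tool_rot: [-1.846, 1.564, 2.829]
force: [0.4, -0.5, -0.7]
grip_width: -0.0001
```

```bash
python3 -c "
from h import *
s,R=st(); go([.489,-.102,.106],R,s['position']); save('w18',grab_frame('wrist')); c=wristcam(s); print(proj(c,np.array([.5183,-.098,.124])),proj(c,np.array([.489,-.102,.095])))"
```

```text
t 20.1 p [ 0.4847 -0.1013  0.1488] q [-0.21  0.49  0.4   2.03 -0.3   0.68  0.34] w -0.0001 F [ 0.4 -0.5 -0.7]
x [-0.006  0.002 -1.   ] y [ 0.999 -0.038 -0.007] z [-0.038 -0.999 -0.002]
need mm tool [42.7  4.6  0.6]
[337.65500706 243.79258579] [286.71026321 232.89391728]
```

View pics/w18.png

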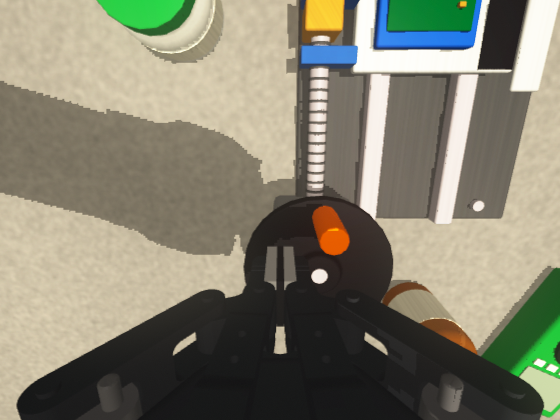

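Closed tips (281,262) are to the left of and behind the peg (333,235); lowering and then pushing clockwise.

{"name": "jog_arm", "arguments": {"commands": [[20,0,0,0,0,0],[20,0,0,0,0,0],[3,2,0,0,0,0],[0,0,0,0,0,0]]}}

```text
clock: 20.55
position: [0.488, -0.1009, 0.1048]
tool_rot: [-1.912, 1.565, 2.764]
force: [0.3, 0.3, 1.0]
grip_width: 0.0
```

```bash
sed -i 's/AX=.*/AX=np.array([.5127,-.1428]);/' plan.py; python3 plan.py 2.2 18 1.0 0.5
```

```text
t 20.55 p [ 0.488  -0.1009  0.1048] q [-0.18  0.57  0.35  2.05 -0.35  0.58  0.38] w 0.0 F [0.3 0.3 1. ]
x [-0.005  0.002 -1.   ] y [ 0.999 -0.037 -0.005] z [-0.037 -0.999 -0.002]
r 48.7 angle cw -2.103
turn z 0.005 turn y -0.002 turn x 0.006 x shift -0.2
[[0, 6, -1, 0, 0, 0], [0, 6, 0, 0, 0, 0], [0, 5, -1, 0, 0, 0], [0, 5, 0, 0, 0, 0], [0, 5, 0, 0, 0, 0], [0, 5, 1, 0, 0, 0], [0, 5, 2, 0, 0, 0], [0, 5, 2, 0, 0, 0], [0, 5, 3, 0, 0, 0], [0, 4, 3, 0, 0, 0], [0, 4, 4, 0, 0, 0], [0, 3, 4, 0, 0, 0], [0, 3, 5, 0, 0, 0], [0, 2, 5, 0, 0, 0], [0, 2, 5, 0, 0, 0], [0, 1, 5, 0, 0, 0], [0, 0, 5, 0, 0, 0], [0, 0, 5, 0, 0, 0]]
```

{"name": "jog_arm", "arguments": {"commands": [[0,6,-1,0,0,0],[0,6,0,0,0,0],[0,5,-1,0,0,0],[0,5,0,0,0,0],[0,5,0,0,0,0],[0,5,1,0,0,0],[0,5,2,0,0,0],[0,5,2,0,0,0],[0,5,3,0,0,0],[0,4,3,0,0,0]]}}

```text
clock: 21.55
position: [0.5334, -0.1174, 0.1063]
tool_rot: [-1.467, 1.548, -3.081]
force: [-16.0, -3.0, 6.4]
grip_width: -0.0001
```

```bash
python3 plan.py 2.2 18 1.0 0.5;  python3 -c "
from h import *
save('w19',grab_frame('wrist'))"
```

```text
t 21.55 p [ 0.5334 -0.1174  0.1063] q [-0.15  0.63  0.37  1.91 -0.34  0.68  0.37] w -0.0001 F [-16.   -3.    6.4]
x [-0.023 -0.001 -1.   ] y [ 0.999 -0.043 -0.023] z [-0.043 -0.999  0.002]
r 32.8 angle cw -0.888
turn z 0.023 turn y 0.002 turn x -0.0 x shift 1.3
[[0, 8, -2, 0, 0, 0], [0, 9, -1, 0, 0, 0], [0, 3, 5, 0, 0, 0], [0, 2, 5, 0, 0, 0], [0, 2, 5, 0, 0, 0], [0, 1, 5, 0, 0, 0], [0, 0, 5, 0, 0, 0], [0, 0, 5, 0, 0, 0], [0, -1, 5, 0, 0, 0], [0, -2, 5, 0, 0, 0], [0, -2, 5, 0, 0, 0], [0, -3, 5, 0, 0, 0], [0, -3, 4, 0, 0, 0], [0, -4, 4, 0, 0, 0], [0, -4, 3, 0, 0, 0], [0, -5, 3, 0, 0, 0], [0, -5, 2, 0, 0, 0], [0, -5, 2, 0, 0, 0]]
```

View pics/w19.png

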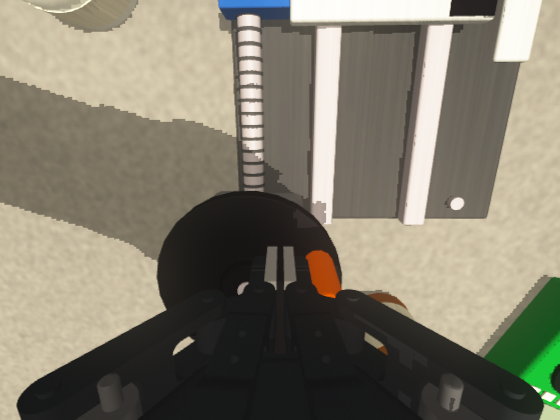

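The pushing works, but the tool has drifted inside the peg's circle, pressing radially. I'll reposition on the +y side of the peg and push towards -y.

{"name": "jog_arm", "arguments": {"commands": [[0,-5,0,0,0,0.012],[0,-3,-8,0,0,0.012],[0,0,-10,0,0,0],[0,0,-10,0,0,0],[0,5,-4,0,0,0],[0,8,0,0,0,0],[0,8,0,0,0,0],[0,5,0,0,0,0],[0,0,0,0,0,0]]}}

```text
clock: 22.5
position: [0.559, -0.0825, 0.1083]
tool_rot: [1.259, 1.562, -0.353]
force: [-0.8, -0.2, -0.5]
grip_width: 0.0001
```

```bash
python3 -c "
from h import *
s,R=st(); save('w20',grab_frame('wrist'))"
```

```text
t 22.5 p [ 0.559  -0.0825  0.1083] q [-0.22  0.64  0.37  1.89 -0.35  0.67  0.32] w 0.0001 F [-0.8 -0.2 -0.5]
x [ 0.008 -0.003 -1.   ] y [ 0.999 -0.041  0.008] z [-0.041 -0.999  0.003]
```

View pics/w20.png

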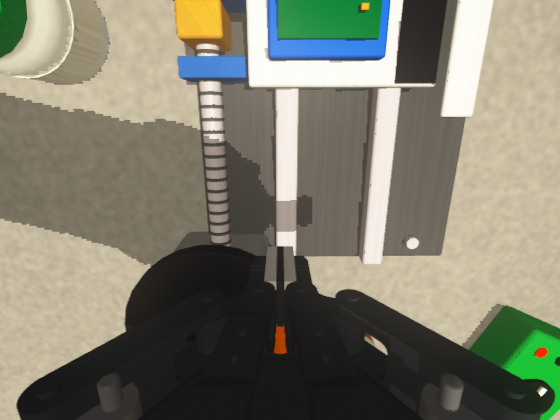

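The peg shows at (280,340), straight ahead of the tool's +z face. Pushing towards -y.

{"name": "jog_arm", "arguments": {"commands": [[2,0,8,0,0,0],[0,0,6,0,0,0],[0,0,6,0,0,0],[0,0,6,0,0,0],[0,0,6,0,0,0],[0,0,6,0,0,0],[0,0,6,0,0,0],[0,0,6,0,0,0],[0,-1,6,0,0,0],[0,-1,6,0,0,0],[0,-2,6,0,0,0]]}}

```text
clock: 23.65
position: [0.5526, -0.1522, 0.1064]
tool_rot: [1.926, 1.56, 0.315]
force: [-4.4, 8.8, 4.6]
grip_width: -0.0
```

```bash
python3 -c "
from h import *
s,R=st(); save('w21',grab_frame('wrist'))"; python3 plan.py 1 6
```

```text
t 23.65 p [ 0.5526 -0.1522  0.1064] q [-0.08  0.65  0.35  1.87 -0.35  0.67  0.44] w -0.0 F [-4.4  8.8  4.6]
x [ 0.01   0.003 -1.   ] y [ 0.999 -0.039  0.01 ] z [-0.039 -0.999 -0.004]
t 23.7 p [ 0.5519 -0.1534  0.1064] q [-0.07  0.65  0.35  1.87 -0.35  0.67  0.44] w -0.0003 F [-3.2  5.   0.8]
x [ 0.01   0.003 -1.   ] y [ 0.999 -0.041  0.01 ] z [-0.041 -0.999 -0.003]
r 40.7 angle cw 0.264
turn z -0.01 turn y -0.003 turn x 0.002 x shift 1.4
[[0, -1, 8, 0, 0, 0], [0, -2, 8, 0, 0, 0], [0, -6, 6, 0, 0, 0], [0, -7, 5, 0, 0, 0], [0, -7, 4, 0, 0, 0], [0, -8, 3, 0, 0, 0]]
```

View pics/w21.png

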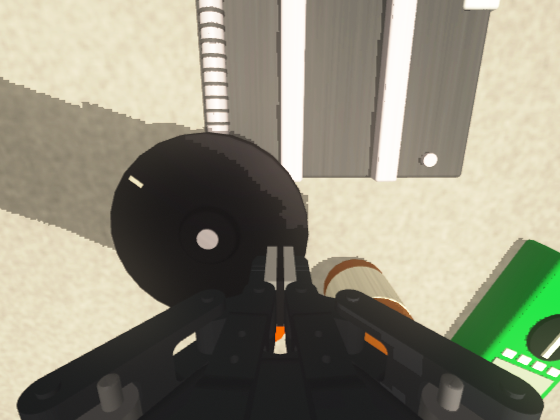

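The mark at (136,182) puts the peg at about 0.68 rad, so roughly 62 mm are wound. Next I'll go round to the peg's +x side and push towards -x.

{"name": "jog_arm", "arguments": {"commands": [[0,2,-4,0,0,0],[0,9,0,0,0,0],[0,9,0,0,0,0],[0,3,7,0,0,0],[0,0,9,0,0,0],[0,0,9,0,0,0],[0,0,7,0,0,0],[0,0,0,0,0,0]]}}

```text
clock: 24.5
position: [0.5752, -0.1881, 0.1067]
tool_rot: [1.683, 1.561, 0.07]
force: [-0.9, -0.1, 0.6]
grip_width: -0.0001
```

```bash
python3 -c "
from h import *
s,R=st(); save('w22',grab_frame('wrist'))"
```

```text
t 24.5 p [ 0.5752 -0.1881  0.1067] q [-0.02  0.69  0.35  1.78 -0.34  0.72  0.47] w -0.0001 F [-0.9 -0.1  0.6]
x [ 0.01   0.001 -1.   ] y [ 0.999 -0.043  0.01 ] z [-0.043 -0.999 -0.001]
```

View pics/w22.png

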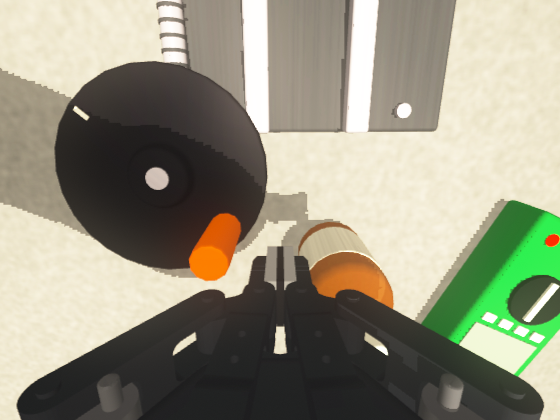

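{"name": "jog_arm", "arguments": {"commands": [[2,-6,0,0,0,-0.01],[0,-6,0,0,0,0],[0,-6,0,0,0,0],[0,-6,0,0,0,0],[0,-6,0,0,0,0],[0,-6,0,0,0,0],[0,-6,0,0,0,0],[0,-6,0,0,0,0],[0,-6,0,0,0,0],[0,-6,-1,0,0,0],[0,-6,-2,0,0,0]]}}

```text
clock: 25.65
position: [0.5199, -0.2037, 0.1076]
tool_rot: [0.86, 1.514, -0.761]
force: [4.0, -18.7, -5.0]
grip_width: 0.0002
```

```bash
python3 -c "
from h import *
s,R=st(); save('w23',grab_frame('wrist'))"
```

```text
t 25.65 p [ 0.5199 -0.2037  0.1076] q [-0.01  0.62  0.36  1.94 -0.33  0.59  0.51] w 0.0002 F [  4.  -18.7  -5. ]
x [ 0.041 -0.039 -0.998] y [ 0.998 -0.049  0.043] z [-0.051 -0.998  0.037]
```

View pics/w23.png

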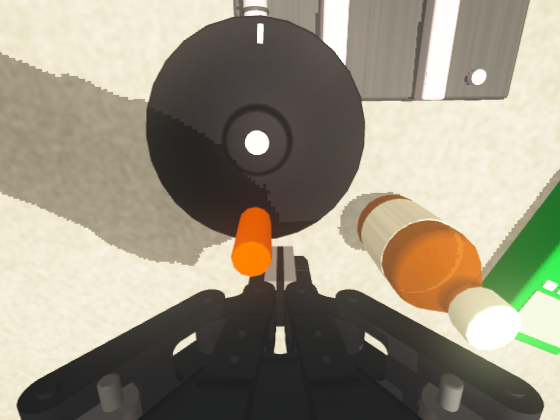

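{"name": "jog_arm", "arguments": {"commands": [[0,8,4,0,-0.02,-0.02],[0,9,0,0,-0.018,-0.02],[0,6,-4,0,0,0],[0,0,-8,0,0,0],[0,0,-8,0,0,0],[0,0,0,0,0,0]]}}

```text
clock: 26.3
position: [0.5404, -0.1863, 0.1069]
tool_rot: [0.016, 1.497, -1.607]
force: [-0.2, -0.0, 0.8]
grip_width: -0.0001
```

```bash
python3 -c "
from h import *
s,R=st();go([.542,-.182,.105],R,s['position'])"; python3 plan.py 1 6|grep turn
```

```text
t 26.3 p [ 0.5404 -0.1863  0.1069] q [-0.1   0.66  0.42  1.89 -0.29  0.65  0.42] w -0.0001 F [-0.2 -0.   0.8]
x [-0.003 -0.074 -0.997] y [ 0.999 -0.052  0.001] z [-0.052 -0.996  0.074]
need mm tool [ 1.6  1.4 -4.5]
turn z -0.001 turn y 0.074 turn x -0.009 x shift 1.9
```

{"name": "jog_arm", "arguments": {"commands": [[1,0,-2,-0.005,0.037,0],[1,0,-2,-0.004,0.037,0],[0,0,0,0,0,0],[0,-6,-1,0,0,0],[0,-6,0,0,0,0],[0,-6,-1,0,0,0],[0,-6,-1,0,0,0],[0,-6,-2,0,0,0],[0,-6,-2,0,0,0]]}}

```text
clock: 27.2
position: [0.503, -0.1722, 0.1054]
tool_rot: [1.295, 1.564, -0.317]
force: [10.7, 7.0, -4.0]
grip_width: -0.0001
```

```bash
python3 -c "
from h import *
s,R=st(); save('w24',grab_frame('wrist'))"; python3 plan.py 1 6|grep turn
```

```text
t 27.2 p [ 0.503  -0.1722  0.1054] q [-0.03  0.6   0.35  1.98 -0.34  0.61  0.5 ] w -0.0001 F [10.7  7.  -4. ]
x [ 0.006 -0.002 -1.   ] y [ 0.999 -0.041  0.006] z [-0.041 -0.999  0.002]
turn z -0.006 turn y 0.001 turn x 0.002 x shift 0.4
```

View pics/w24.png

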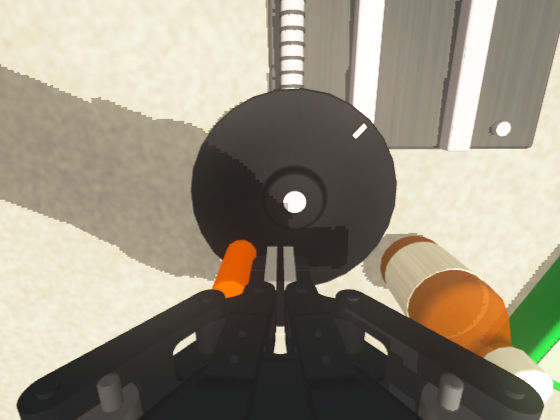

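The peg is at about 2.33 rad, which makes about 72 mm of nut travel. I'll check line against index in the fixed views.

```bash
python3 -c "
from h import *
f=grab_frame('top'); save('t24',cv2.resize(f[150:260,200:380],None,fx=4.2,fy=4.2,interpolation=cv2.INTER_CUBIC)); g=grab_frame('side'); save('s24',cv2.resize(g[165:300,225:365],None,fx=4.2,fy=4.2,interpolation=cv2.INTER_CUBIC))"
```

```text
(no output)
```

View pics/t24.png

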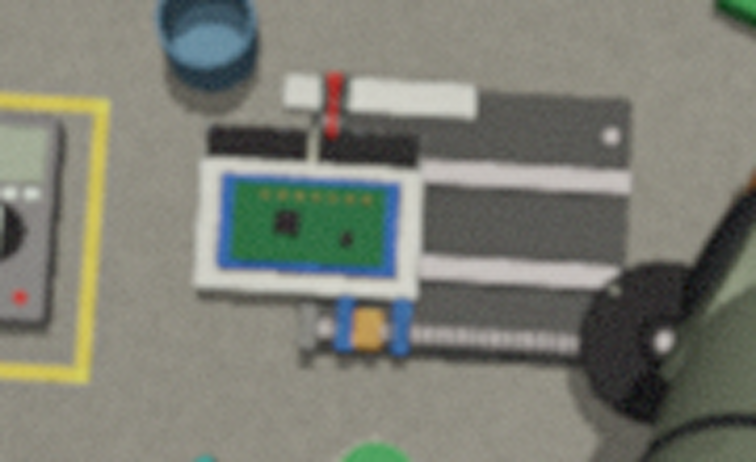

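View pics/s24.png

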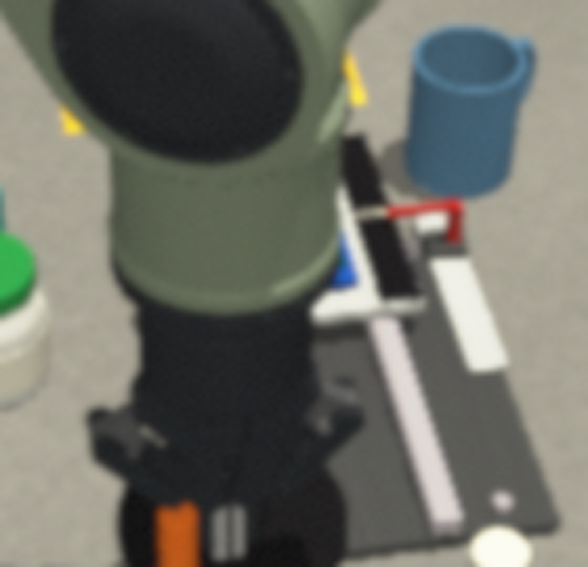

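```bash
python3 -c "
from h import *
ct=camera_info('top')
l=atz(ct,np.array([314,141])/4.2+[200,150]-.4,.039); b=atz(ct,np.array([332.5,133])/4.2+[200,150]-.4,.048)
print(l,b,(park(l)-park(b)))"
```

```text
[0.65654157 0.10306136 0.039     ] [0.66087046 0.08973955 0.048     ] [-4.8 13.1]
```

The top view puts the line about 13 mm beyond the blade, with the meter far ahead of the tray. I'll add a few mm for margin, pushing the peg from below towards +y.

{"name": "jog_arm", "arguments": {"commands": [[0,5,0,0,0,0],[0,0,9,0,0,0],[0,0,9,0,0,0],[0,0,9,0,0,0],[0,-8,6,0,0,0],[0,-8,0,0,0,0],[0,-7,0,0,0,0],[0,-3,0,0,0,0],[0,0,0,0,0,0]]}}

```text
clock: 28.25
position: [0.4755, -0.2081, 0.105]
tool_rot: [0.836, 1.568, -0.778]
force: [-0.3, -0.1, -0.1]
grip_width: -0.0001
```

```bash
python3 -c "
from h import *
s,R=st(); save('w25',grab_frame('wrist'))"; python3 plan.py 1 6|grep turn
```

```text
t 28.25 p [ 0.4755 -0.2081  0.105 ] q [ 0.05  0.59  0.34  2.01 -0.33  0.6   0.57] w -0.0001 F [-0.3 -0.1 -0.1]
x [ 0.002 -0.002 -1.   ] y [ 0.999 -0.043  0.002] z [-0.043 -0.999  0.002]
turn z -0.002 turn y 0.002 turn x -0.0 x shift 0.1
```

View pics/w25.png

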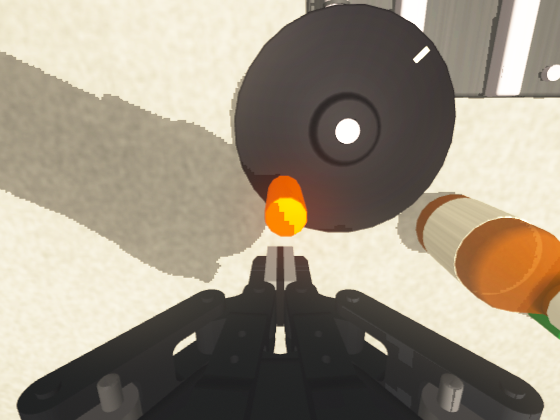

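The tool is straight behind the peg (285,215). Pushing towards +y about 35 mm.

{"name": "jog_arm", "arguments": {"commands": [[0,0,-6,0,0,0],[0,0,-6,0,0,0],[0,0,-6,0,0,0],[0,0,-6,0,0,0],[0,0,-6,0,0,0],[0,0,-4,0,0,0],[0,0,0,0,0,0]]}}

```text
clock: 29.0
position: [0.4683, -0.1811, 0.1044]
tool_rot: [-0.629, 1.554, -2.251]
force: [0.8, 0.1, 0.9]
grip_width: -0.0002
```

```bash
python3 -c "
from h import *
s,R=st(); save('w26',grab_frame('wrist'));f=grab_frame('top'); save('t26',cv2.resize(f[150:260,200:380],None,fx=4.2,fy=4.2,interpolation=cv2.INTER_CUBIC))"; python3 plan.py 1 6|grep turn
```

```text
t 29.0 p [ 0.4683 -0.1811  0.1044] q [-0.03  0.57  0.36  2.04 -0.33  0.59  0.51] w -0.0002 F [0.8 0.1 0.9]
x [-0.011 -0.013 -1.   ] y [ 0.999 -0.052 -0.01 ] z [-0.052 -0.999  0.014]
turn z 0.01 turn y 0.013 turn x -0.008 x shift -0.6
```

View pics/w26.png

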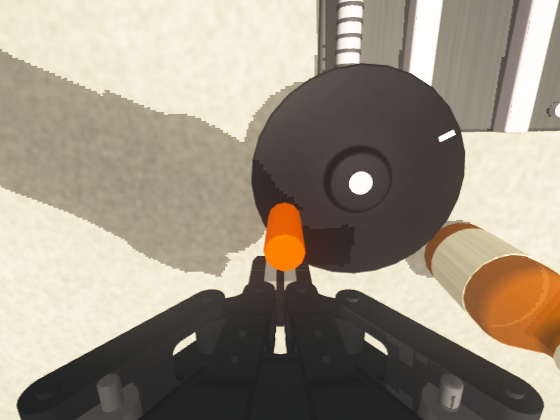

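View pics/t26.png

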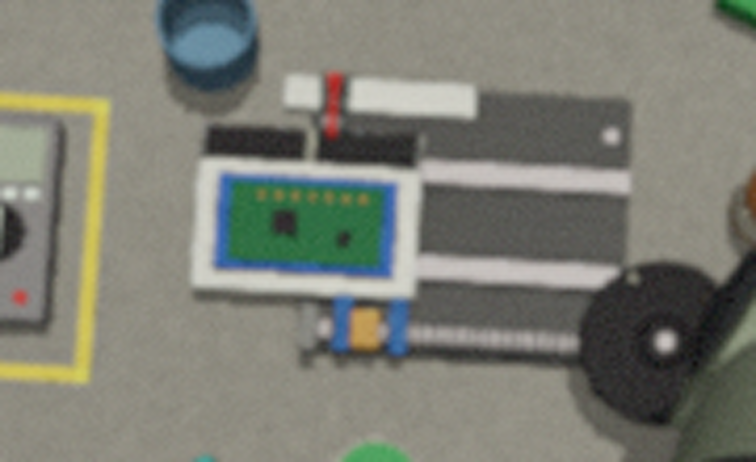

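The line now shows about 15 mm beyond the index. For precision I'll lift off and view line and blade from the wrist camera.

{"name": "jog_arm", "arguments": {"commands": [[-5,0,6,0,0.006,0.005],[-45,0,0,0,0.006,0.005],[-40,0,0,0,0,0],[0,25,-40,0,0,0],[0,25,-43,0,0,0],[0,25,-43,0,0,0],[0,25,-43,0,0,0],[0,25,-43,0,0,0],[0,16,-43,0,0,0],[0,0,-15,0,0,0],[0,0,0,0,0,0],[0,0,0,0,0,0]]}}

```text
clock: 30.3
position: [0.6293, 0.0826, 0.2045]
tool_rot: [2.22, 1.559, 0.599]
force: [0.1, -1.2, -0.0]
grip_width: 0.0003
```

```bash
python3 -c "
from h import *
s,R=st(); f=grab_frame('wrist'); s,R=st(); f=grab_frame('wrist'); save('w27',f); c=wristcam(s); print(proj(c,np.array([.6605,.091,.046])))"; python3 plan.py 1 6|grep turn
```

```text
t 30.3 p [0.6293 0.0826 0.2045] q [-0.49  0.61  0.41  1.64 -0.29  0.95 -0.03] w 0.0003 F [ 0.1 -1.2 -0. ]
x [ 0.01   0.007 -1.   ] y [ 0.999 -0.051  0.01 ] z [-0.051 -0.999 -0.007]
t 30.35 p [0.6292 0.0822 0.2045] q [-0.49  0.61  0.41  1.64 -0.29  0.95 -0.03] w 0.0 F [ 0.1  0.  -0.7]
x [ 0.01   0.007 -1.   ] y [ 0.999 -0.051  0.01 ] z [-0.051 -0.999 -0.007]
[308.80736904 184.38592607]
turn z -0.01 turn y -0.007 turn x -0.009 x shift 99.6
```

View pics/w27.png

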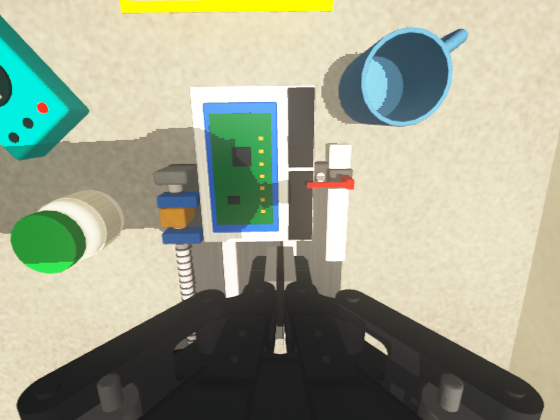

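```bash
python3 -c "
import cv2
t=cv2.imread('pics/w27.png'); cv2.imwrite('pics/w27c.png',cv2.resize(t[130:250,150:370],None,fx=3.6,fy=3.6,interpolation=cv2.INTER_CUBIC))"
```

```text
(no output)
```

View pics/w27c.png

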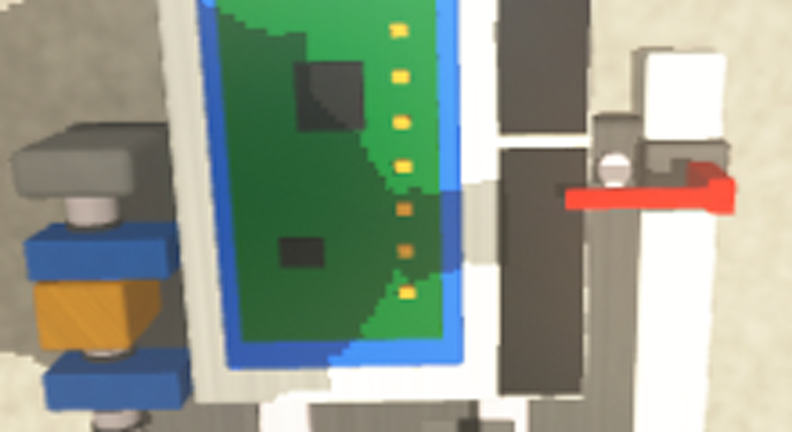

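```bash
python3 -c "
from h import *
s=observe(); c=wristcam(s)
l=atz(c,(299.8,168.9),.039)
for z in (.046,.048,.05):
  b=atz(c,(307.8,185),z); print(l.round(4),b.round(4),park(l)-park(b))
for q in ('tray_line','index_tip','nut_mid','lug_mid'):
  r=nets.pinpoint('wrist',q)
  for a in r[:2]: 
    X=atz(c,a['location'],{'tray_line':.039,'index_tip':.046}.get(q,.05)); print(q,round(a['p'],2),a['location'],X.round(4),park(X))
"
```

```text
[0.6524 0.1054 0.039 ] [0.6595 0.0898 0.046 ] [-7.7 15.4]
[0.6524 0.1054 0.039 ] [0.6593 0.0902 0.048 ] [-7.5 14.9]
[0.6524 0.1054 0.039 ] [0.6591 0.0907 0.05  ] [-7.3 14.5]
tray_line 0.74 [298.1, 167.7] [0.6507 0.1068 0.039 ] [  69.3 -221.1]
index_tip 0.66 [307.8, 187.6] [0.6594 0.0871 0.046 ] [  78.8 -240.5]
nut_mid 0.89 [171.8, 214.2] [0.5189 0.0677 0.05  ] [ -60.8 -265.5]
lug_mid 0.66 [177.3, 217.2] [0.524  0.0641 0.05  ] [ -55.6 -268.8]
lug_mid 0.53 [307.0, 186.0] [0.6583 0.0897 0.05  ] [  77.5 -237.9]
```

The line is about 15 mm beyond the blade, nut on the far lug, so step 2 is met. Returning needs about 23 mm, or 3.6 rad anticlockwise. First I'll go to the +y side of the peg.

{"name": "jog_arm", "arguments": {"commands": [[0,-30,43,0,-0.004,-0.005],[0,-30,43,0,-0.003,-0.005],[0,-30,43,0,0,0],[0,-30,43,0,0,0],[0,-28,38,0,0,0],[0,0,0,0,0,0],[0,0,0,0,0,0]]}}

```text
clock: 31.3
position: [0.4704, -0.12, 0.2038]
tool_rot: [1.98, 1.569, 0.353]
force: [0.1, 0.9, -0.2]
grip_width: -0.0
```

```bash
python3 plan.py 1 6|grep turn; python3 -c "
from h import *
s,R=st(); go([.470,-.122,.106],R,s['position'])"
```

```text
turn z -0.002 turn y -0.001 turn x -0.014 x shift 98.8
t 31.3 p [ 0.4704 -0.12    0.2038] q [-0.22  0.38  0.45  2.02 -0.24  0.79  0.31] w -0.0 F [ 0.1  0.9 -0.2]
x [ 0.002  0.001 -1.   ] y [ 0.998 -0.057  0.002] z [-0.057 -0.998 -0.001]
need mm tool [97.8 -0.5  2.2]
```

{"name": "jog_arm", "arguments": {"commands": [[35,0,0,-0.014,0,0],[35,0,0,0,0,0],[22,0,0,0,0,0],[4,0,0,0,0,0],[0,0,0,0,0,0]]}}

```text
clock: 31.8
position: [0.4739, -0.1186, 0.106]
tool_rot: [1.794, 1.564, 0.183]
force: [-0.7, -0.2, 0.8]
grip_width: 0.0001
```

```bash
python3 plan.py 1 6|grep turn; python3 -c "
from h import *
s,R=st(); go([.470,-.122,.106],R,s['position']); save('w28',grab_frame('wrist'))"
```

```text
turn z -0.006 turn y -0.001 turn x 0.003 x shift 1.0
t 31.8 p [ 0.4739 -0.1186  0.106 ] q [-0.14  0.55  0.35  2.08 -0.35  0.56  0.42] w 0.0001 F [-0.7 -0.2  0.8]
x [ 0.006  0.001 -1.   ] y [ 0.999 -0.04   0.006] z [-0.04  -0.999 -0.001]
need mm tool [-0.  -3.7  3.6]
```

View pics/w28.png

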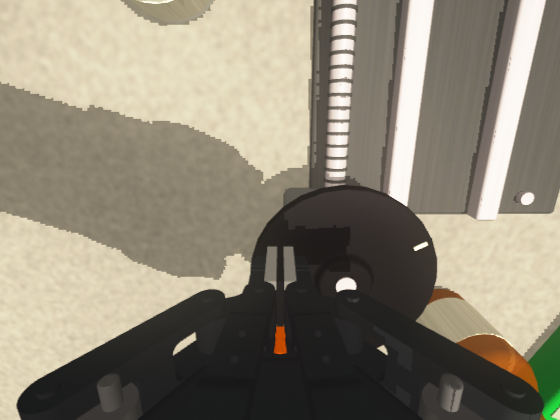

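The peg shows at (280,340), straight ahead; pushing -y about 40 mm.

{"name": "jog_arm", "arguments": {"commands": [[0,0,7,0,0,0],[0,0,6,0,0,0],[0,0,6,0,0,0],[0,0,6,0,0,0],[0,0,6,0,0,0],[0,0,5,0,0,0],[0,0,4,0,0,0]]}}

```text
clock: 32.55
position: [0.4785, -0.158, 0.1108]
tool_rot: [1.848, 1.552, 0.242]
force: [5.4, 11.0, 0.3]
grip_width: 0.0005
```

```bash
python3 plan.py 1 6|grep turn; python3 -c "
from h import *
s,R=st();  save('w29',grab_frame('wrist'))"
```

```text
turn z -0.019 turn y -0.005 turn x 0.008 x shift 5.8
t 32.55 p [ 0.4785 -0.158   0.1108] q [-0.05  0.55  0.34  2.05 -0.34  0.57  0.5 ] w 0.0005 F [ 5.4 11.   0.3]
x [ 0.019  0.005 -1.   ] y [ 0.999 -0.035  0.019] z [-0.035 -0.999 -0.005]
```

View pics/w29.png

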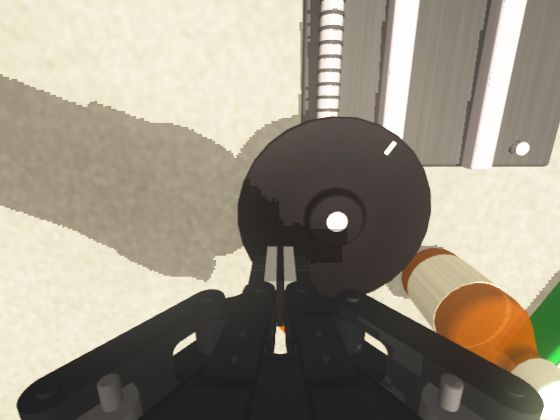

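The mark at (391,147) puts the peg at 2.20 rad. Going round to its -x side.

{"name": "jog_arm", "arguments": {"commands": [[0,-4,-4,0,-0.005,-0.019],[3,-10,-2,0,0,0],[2,-10,0,0,0,0],[0,-6,8,0,0,0],[0,0,9,0,0,0],[0,0,8,0,0,0],[0,0,0,0,0,0]]}}

```text
clock: 33.3
position: [0.4441, -0.1805, 0.1062]
tool_rot: [-0.671, 1.569, -2.28]
force: [-1.0, 0.1, 0.5]
grip_width: 0.0
```

```bash
python3 plan.py 1 6|grep turn; python3 -c "
from h import *
s,R=st();  save('w30',grab_frame('wrist'))"
```

```text
turn z 0.001 turn y 0.001 turn x 0.005 x shift 1.2
t 33.3 p [ 0.4441 -0.1805  0.1062] q [ 0.    0.54  0.34  2.1  -0.33  0.55  0.55] w 0.0 F [-1.   0.1  0.5]
x [-0.001 -0.001 -1.   ] y [ 0.999 -0.038 -0.001] z [-0.038 -0.999  0.001]
```

View pics/w30.png

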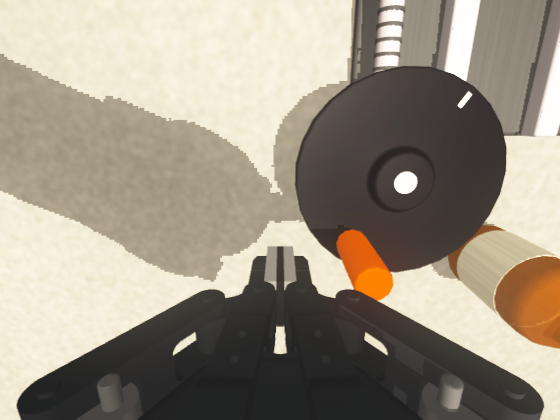

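{"name": "jog_arm", "arguments": {"commands": [[0,6,2,0,0,0],[0,6,1,0,0,0],[0,6,1,0,0,0],[0,6,0,0,0,0],[0,6,0,0,0,0],[0,6,0,0,0,0],[0,6,0,0,0,0],[0,6,-1,0,0,0],[0,6,-1,0,0,0]]}}

```text
clock: 34.25
position: [0.4976, -0.1877, 0.1045]
tool_rot: [-1.241, 1.559, -2.852]
force: [-4.3, -3.2, 1.6]
grip_width: 0.0003
```

```bash
python3 plan.py 1 6|grep turn; python3 -c "
from h import *
s,R=st();  save('w31',grab_frame('wrist'))"
```

```text
turn z 0.011 turn y 0.004 turn x 0.002 x shift -0.5
t 34.25 p [ 0.4976 -0.1877  0.1045] q [-0.01  0.61  0.35  1.96 -0.33  0.63  0.51] w 0.0003 F [-4.3 -3.2  1.6]
x [-0.011 -0.003 -1.   ] y [ 0.999 -0.041 -0.011] z [-0.041 -0.999  0.004]
```

View pics/w31.png

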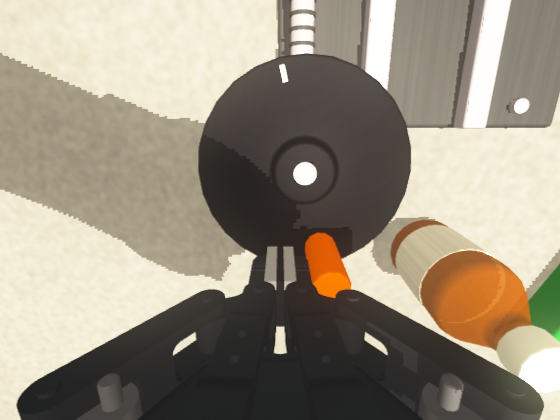

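The peg is at 1.36 rad. Continuing +x with a bit of +y.

{"name": "jog_arm", "arguments": {"commands": [[0,6,-1,0,0.004,0.011],[0,6,-2,0,0,0],[0,6,-2,0,0,0],[0,6,-2,0,0,0],[0,5,-2,0,0,0]]}}

```text
clock: 34.8
position: [0.526, -0.1778, 0.1032]
tool_rot: [-1.984, 1.563, 2.689]
force: [-9.6, 3.6, 3.4]
grip_width: 0.0
```

```bash
python3 plan.py 1 6|grep turn; python3 -c "
from h import *
s,R=st();  save('w32',grab_frame('wrist'))"
```

```text
turn z 0.008 turn y -0.003 turn x 0.004 x shift -1.8
t 34.8 p [ 0.526  -0.1778  0.1032] q [-0.03  0.64  0.35  1.9  -0.34  0.67  0.49] w 0.0 F [-9.6  3.6  3.4]
x [-0.007  0.004 -1.   ] y [ 0.999 -0.039 -0.008] z [-0.039 -0.999 -0.003]
```

View pics/w32.png

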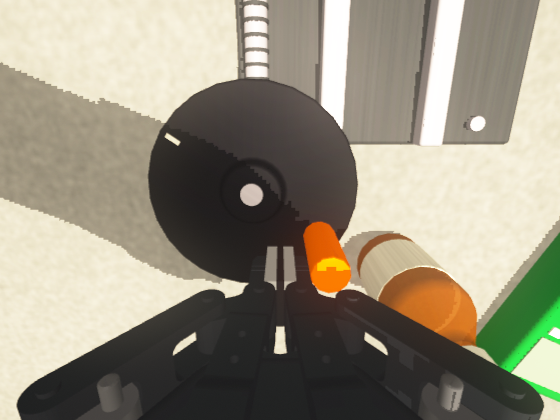

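The peg is at 0.60 rad. I'll go round to its -y side.

{"name": "jog_arm", "arguments": {"commands": [[-2,-4,3,0,0,0.008],[0,-2,9,0,0,0],[0,0,10,0,0,0],[0,3,10,0,0,0],[0,8,2,0,0,0],[0,8,0,0,0,0],[0,8,0,0,0,0],[0,3,0,0,0,0],[0,0,0,0,0,0]]}}

```text
clock: 35.75
position: [0.5536, -0.2155, 0.1052]
tool_rot: [2.241, 1.566, 0.632]
force: [-0.5, 0.5, -0.3]
grip_width: -0.0001
```

```bash
python3 plan.py 1 6|grep turn; python3 -c "
from h import *
s,R=st();  save('w33',grab_frame('wrist'))"
```

```text
turn z -0.004 turn y -0.003 turn x 0.005 x shift 0.2
t 35.75 p [ 0.5536 -0.2155  0.1052] q [ 0.04  0.68  0.34  1.81 -0.34  0.71  0.53] w -0.0001 F [-0.5  0.5 -0.3]
x [ 0.004  0.003 -1.   ] y [ 0.999 -0.038  0.004] z [-0.038 -0.999 -0.003]
```

View pics/w33.png

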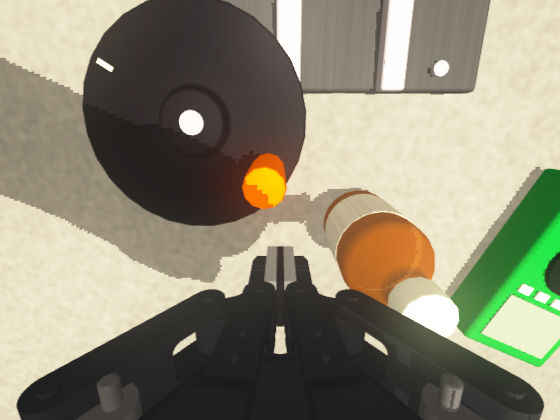

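{"name": "jog_arm", "arguments": {"commands": [[0,0,-6,0,0,0],[0,0,-6,0,0,0],[0,0,-6,0,0,0],[0,0,-6,0,0,0],[0,0,-6,0,0,0],[0,0,-6,0,0,0],[0,0,-6,0,0,0],[0,0,-6,0,0,0],[0,-1,-6,0,0,0],[0,-1,-6,0,0,0]]}}

```text
clock: 36.8
position: [0.5572, -0.1557, 0.1073]
tool_rot: [1.182, 1.555, -0.429]
force: [3.0, -4.6, -1.9]
grip_width: -0.0001
```

```bash
python3 plan.py 1 6|grep turn; python3 -c "
from h import *
s,R=st();  save('w34',grab_frame('wrist'))"
```

```text
turn z -0.015 turn y 0.006 turn x 0.003 x shift 2.3
t 36.8 p [ 0.5572 -0.1557  0.1073] q [-0.08  0.65  0.36  1.86 -0.34  0.67  0.43] w -0.0001 F [ 3.  -4.6 -1.9]
x [ 0.015 -0.007 -1.   ] y [ 0.999 -0.04   0.015] z [-0.04  -0.999  0.006]
```

View pics/w34.png

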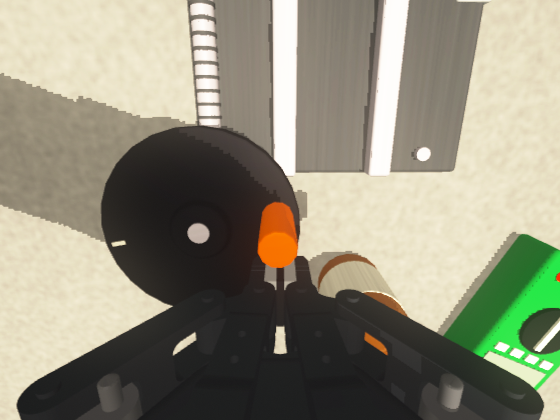

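The peg is at -0.13 rad. Pushing about 17 mm more.

{"name": "jog_arm", "arguments": {"commands": [[0,-1,-5,0,0.006,-0.015],[0,-1,-5,0,0,0],[0,-1,-5,0,0,0]]}}

```text
clock: 37.15
position: [0.5546, -0.14, 0.1075]
tool_rot: [0.079, 1.569, -1.533]
force: [-3.2, -5.9, 1.2]
grip_width: -0.0
```

```bash
python3 plan.py 1 6|grep turn; python3 -c "
from h import *
s,R=st();  save('w35',grab_frame('wrist'))"
```

```text
turn z -0.0 turn y 0.001 turn x 0.003 x shift 2.5
t 37.15 p [ 0.5546 -0.14    0.1075] q [-0.11  0.65  0.36  1.86 -0.34  0.69  0.41] w -0.0 F [-3.2 -5.9  1.2]
x [ 0.    -0.001 -1.   ] y [ 0.999 -0.04   0.   ] z [-0.04  -0.999  0.001]
```

View pics/w35.png

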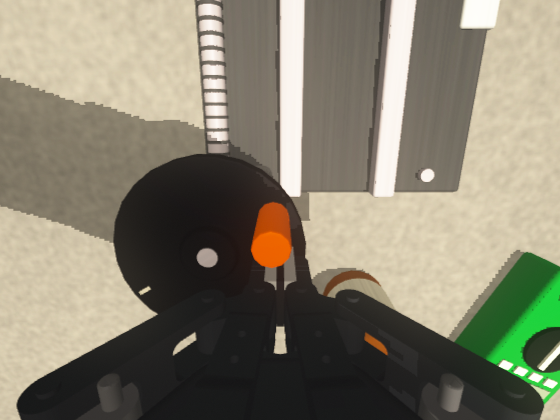

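The peg is at about -0.49 rad. I'll lift away and measure line against index before the last bit.

{"name": "jog_arm", "arguments": {"commands": [[-2,0,6,0,0,0],[-45,0,0,0,0,0],[-45,0,0,0,0,0],[-5,14,-45,0,0,0],[0,14,-45,0,0,0],[0,14,-45,0,0,0],[0,14,-45,0,0,0],[0,14,-40,0,0,0],[0,0,0,0,0,0],[0,0,0,0,0,0],[0,0,0,0,0,0]]}}

```text
clock: 38.3
position: [0.6347, 0.0789, 0.2102]
tool_rot: [-3.049, 1.566, 1.621]
force: [-0.2, 0.2, -0.4]
grip_width: -0.0003
```

```bash
python3 -c "
from h import *
s,R=st(); f=grab_frame('wrist'); s,R=st(); f=grab_frame('wrist'); save('w36',f); t=cv2.imread('pics/w36.png'); cv2.imwrite('pics/w36c.png',cv2.resize(t[120:250,150:370],None,fx=3.6,fy=3.6,interpolation=cv2.INTER_CUBIC))"; python3 plan.py 1 6|grep turn
```

```text
t 38.3 p [0.6347 0.0789 0.2102] q [-0.48  0.62  0.41  1.61 -0.29  0.98 -0.01] w -0.0003 F [-0.2  0.2 -0.4]
x [-0.     0.004 -1.   ] y [ 0.999 -0.042 -0.   ] z [-0.042 -0.999 -0.004]
t 38.35 p [0.6347 0.0783 0.2103] q [-0.48  0.61  0.42  1.61 -0.29  0.98 -0.01] w -0.0 F [-0.7 -0.4 -0.6]
x [-0.     0.004 -1.   ] y [ 0.999 -0.043 -0.   ] z [-0.043 -0.999 -0.004]
turn z 0.0 turn y -0.004 turn x -0.001 x shift 105.4
```

View pics/w36c.png

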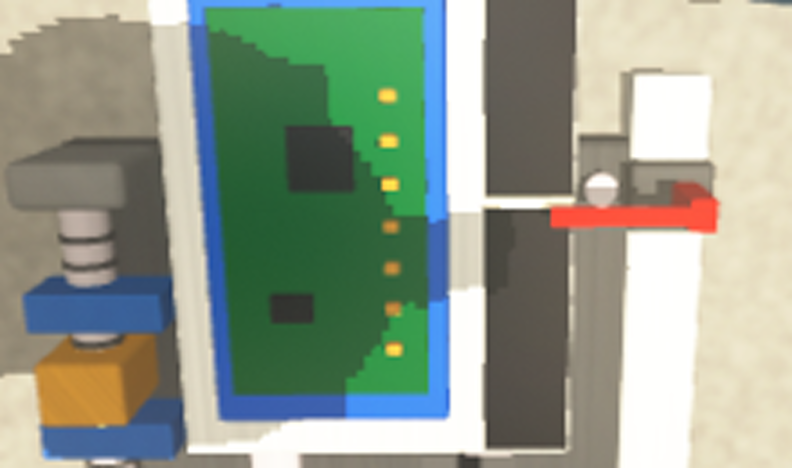

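```bash
cat > off.py <<'E'
from h import *
import sys
def off(png,s):
    im=cv2.imread(png); c=wristcam(s); h=cv2.cvtColor(im,cv2.COLOR_BGR2HSV)
    # predict tip
    tip=proj(c,np.array([.6593,.0902,.049])); print('pred tip',tip.round(1))
    x0,y0=int(tip[0]),int(tip[1])
    red=(cv2.inRange(h,(0,150,120),(8,255,255))|cv2.inRange(h,(172,150,120),(180,255,255)))
    sub=red[y0-15:y0+15,x0-6:x0+22]; ys,xs=np.nonzero(sub); ys=ys+y0-15; xs=xs+x0-6
    print('red cols',xs.min(),xs.max(), 'rows',[(x,ys[xs==x].min(),ys[xs==x].max()) for x in range(xs.min(),xs.min()+12,3)])
    sel=xs<xs.min()+12; bu=(xs.min(),ys[sel].mean())
    # line: bright low-sat in the black strip columns left of the blade
    g=cv2.cvtColor(im,cv2.COLOR_BGR2GRAY).astype(float)
    L=[]
    lc0=int(sys.argv[1]) if len(sys.argv)>1 else xs.min()-14
    for x in range(lc0,lc0+9,2):
        col=g[y0-40:y0+30,x]; w=np.clip(col-120,0,None); w[:0]=0
        r=np.nonzero(col>120)[0]; print(x,(r+y0-40).tolist() if len(r)<12 else len(r))
        L.append((x,(w*np.arange(len(col))).sum()/max(w.sum(),1e-9)+y0-40))
    L=np.array(L); lu=L.mean(0); print('line',lu,'blade',bu)
    l=atz(c,lu,.039)
    for z in (.046,.049,.052):
        b=atz(c,bu,z); print(z,'line-blade stage y',(park(l)-park(b))[1], b.round(4),l.round(4))
if __name__=='__main__':
    off(sys.argv[2],observe())
E
python3 off.py 288 pics/w36.png
```

```text
pred tip [303.5 180.4]
red cols 303 324 rows [(303, np.int64(178), np.int64(182)), (306, np.int64(178), np.int64(182)), (309, np.int64(178), np.int64(182)), (312, np.int64(178), np.int64(182))]
288 [174, 175, 176, 177]
290 [174, 175, 176, 177]
292 [174, 175, 176, 177]
294 [174, 175, 176, 177]
296 [174, 175, 176, 177]
line [292.         175.80852547] blade (np.int64(303), np.float64(180.0))
0.046 line-blade stage y 3.0 [0.659 0.09  0.046] [0.648  0.0934 0.039 ]
0.049 line-blade stage y 2.4000000000000057 [0.6588 0.0906 0.049 ] [0.648  0.0934 0.039 ]
0.052 line-blade stage y 1.700000000000017 [0.6586 0.0912 0.052 ] [0.648  0.0934 0.039 ]
```

Offset is about 2.3 mm, but the blade's height gives parallax, so I'll look from straight above and closer.

{"name": "jog_arm", "arguments": {"commands": [[25,0,32,0,0,0],[25,0,31,0,0,0],[0,0,0,0,0,0],[0,0,0,0,0,0]]}}

```text
clock: 38.8
position: [0.6317, 0.0098, 0.1598]
tool_rot: [2.776, 1.566, 1.158]
force: [-0.5, 1.1, 0.7]
grip_width: 0.0001
```

```bash
python3 -c "
from h import *
grab_frame('wrist'); s,R=st(); f=grab_frame('wrist'); save('w37',f); t=cv2.imread('pics/w37.png'); 
c=wristcam(s); print('cam',-c['R'].T@c['t']); u=proj(c,np.array([.659,.0905,.048])); print(u); x,y=map(int,u); y=max(y,60);cv2.imwrite('pics/w37c.png',cv2.resize(t[y-60:y+60,x-110:x+70],None,fx=4.4,fy=4.4,interpolation=cv2.INTER_CUBIC)); print(x-110,y-60)"
```

```text
t 38.85 p [0.6315 0.0095 0.1598] q [-0.36  0.66  0.39  1.67 -0.32  0.87  0.11] w 0.0002 F [-0.6 -1.  -1. ]
x [ 0.002  0.004 -1.   ] y [ 0.999 -0.048  0.001] z [-0.048 -0.999 -0.004]
cam [0.63500269 0.08454283 0.29240163]
[309.61882123 107.56718586]
199 47
```

View pics/w37c.png

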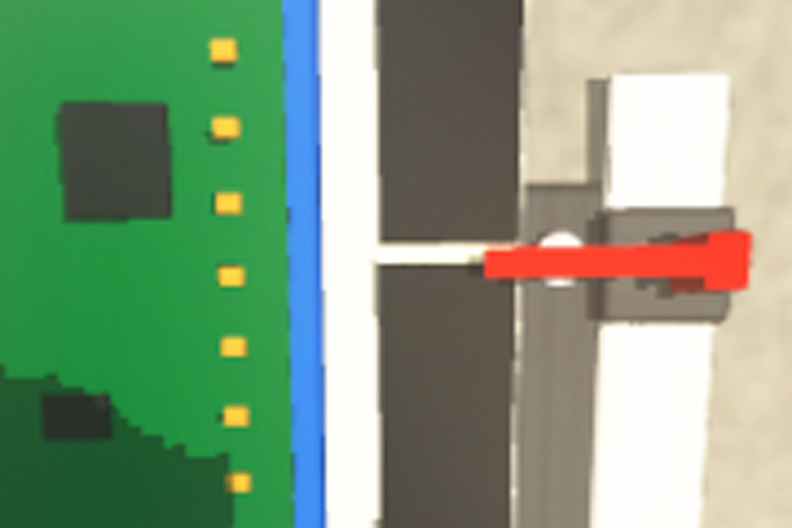

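```bash
python3 -c "
from h import *
s=observe(); c=wristcam(s)
im=cv2.imread('pics/w37.png'); g=cv2.cvtColor(im,cv2.COLOR_BGR2GRAY).astype(float)
for x in range(288,306,3): print(x,g[98:112,x].astype(int).tolist(), im[98:112,x,2].tolist() if x>300 else '')
for x in (312,316,320,324): print(x,im[98:116,x].tolist()[4:14])
l=atz(c,(199+430/4.4,47+254/4.4-.4),.039)
for z in (.046,.049,.052):
  b=atz(c,(199+490/4.4,47+264/4.4-.4),z); print(z,(park(l)-park(b)))
"
```

```text
288 [86, 86, 86, 86, 182, 254, 254, 254, 249, 86, 87, 86, 86, 85] 
291 [87, 86, 86, 86, 182, 254, 254, 254, 237, 83, 86, 87, 86, 85] 
294 [86, 87, 87, 87, 182, 254, 255, 254, 239, 87, 87, 86, 86, 86] 
297 [86, 87, 87, 87, 181, 254, 254, 254, 237, 87, 87, 86, 87, 87] 
300 [86, 87, 87, 100, 207, 254, 255, 254, 237, 87, 88, 87, 88, 88] 
303 [87, 87, 87, 101, 209, 255, 254, 254, 239, 87, 87, 87, 87, 87] [95, 95, 95, 109, 217, 255, 255, 255, 245, 96, 95, 96, 95, 94]
312 [[122, 148, 206], [151, 189, 255], [46, 67, 254], [46, 67, 254], [47, 68, 254], [46, 68, 254], [45, 68, 254], [49, 70, 253], [63, 75, 126], [65, 77, 86]]
316 [[148, 173, 222], [78, 102, 253], [46, 67, 254], [46, 67, 254], [46, 67, 254], [47, 68, 254], [48, 69, 254], [58, 78, 252], [97, 113, 171], [130, 148, 158]]
320 [[75, 88, 154], [55, 74, 248], [46, 67, 254], [47, 68, 254], [46, 67, 254], [47, 67, 254], [47, 68, 254], [53, 72, 252], [81, 94, 116], [116, 132, 142]]
324 [[241, 247, 254], [94, 114, 254], [45, 67, 254], [46, 67, 254], [46, 68, 254], [47, 68, 254], [46, 68, 254], [71, 89, 253], [161, 173, 205], [217, 227, 238]]
0.046 [-10.5   2.1]
0.049 [-10.2   2.2]
0.052 [-9.9  2.3]
```

The overhead view gives +2.2 mm, nut already on the near lug. That leaves 0.345 rad anticlockwise, from -0.49 to about -0.835 rad. Returning to the -y side of the peg.

{"name": "jog_arm", "arguments": {"commands": [[0,-17,44,0,0,0],[0,-17,44,0,0,0],[0,-17,44,0,0,0],[0,-17,44,0,0,0],[0,0,0,0,0,0],[0,0,0,0,0,0]]}}

```text
clock: 39.5
position: [0.5566, -0.1632, 0.1624]
tool_rot: [2.153, 1.56, 0.544]
force: [0.4, 0.9, 0.2]
grip_width: 0.0005
```

```bash
python3 plan.py 1 6|grep turn; python3 -c "
from h import *
s,R=st(); go([.555,-.165,.106],R,s['position'])"
```

```text
turn z -0.009 turn y -0.006 turn x 0.004 x shift 57.4
t 39.5 p [ 0.5566 -0.1632  0.1624] q [-0.08  0.58  0.38  1.82 -0.3   0.8   0.42] w 0.0005 F [0.4 0.9 0.2]
x [ 0.009  0.006 -1.   ] y [ 0.999 -0.039  0.009] z [-0.039 -0.999 -0.006]
need mm tool [56.4 -2.   2.2]
```

{"name": "jog_arm", "arguments": {"commands": [[25,-2,2,0,-0.006,-0.009],[25,0,0,0,0,0],[6,0,0,0,0,0],[0,0,0,0,0,0]]}}

```text
clock: 39.9
position: [0.5582, -0.1612, 0.1074]
tool_rot: [1.69, 1.566, 0.085]
force: [0.4, 0.5, 0.3]
grip_width: 0.0003
```

```bash
python3 plan.py 1 6|grep turn; python3 -c "
from h import *
s,R=st(); go([.555,-.142,.106],R,s['position']); save('w38',grab_frame('wrist'))"
```

```text
turn z -0.005 turn y -0.001 turn x 0.009 x shift 2.4
t 39.9 p [ 0.5582 -0.1612  0.1074] q [-0.06  0.66  0.35  1.84 -0.33  0.69  0.44] w 0.0003 F [0.4 0.5 0.3]
x [ 0.005  0.    -1.   ] y [ 0.999 -0.034  0.005] z [-0.034 -0.999 -0.001]
need mm tool [  1.4  -3.9 -19.1]
```

View pics/w38.png

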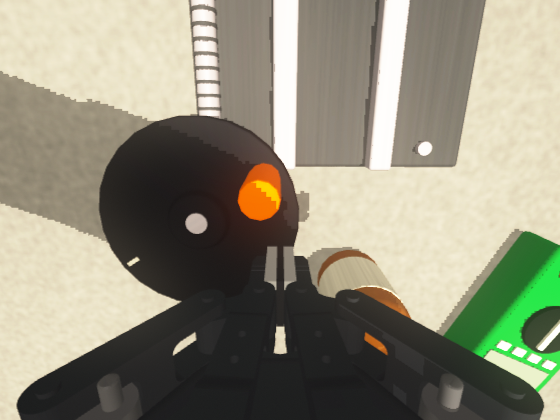

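```bash
cat > ang.py <<'E'
from h import *
import sys
def ang(png,s):
    im=cv2.imread(png); c=wristcam(s)
    h=proj(c,np.array([.5127,-.1428,.084])); print('hub pred',h.round(1))
    g=im.astype(float).min(2); H=int(h[0]),int(h[1])
    best=None; yy,xx=np.mgrid[0:420,0:560]
    P=np.array([atz(c,(x,y),.078)[:2] for y in range(H[1]-110,min(H[1]+110,255)+60) for x in range(max(H[0]-120,0),H[0]+130)])
    Y,X=np.mgrid[H[1]-110:min(H[1]+110,255)+60,max(H[0]-120,0):H[0]+130]
    r=np.hypot(P[:,0]-.5127,P[:,1]+.1428).reshape(X.shape); m=(r>.043)&(r<.056)
    ok=(Y>=0)&(Y<420)&(X>=0)&(X<560); v=np.zeros(X.shape); v[ok]=g[Y[ok],X[ok]]
    w=m*(v>130)
    a=np.arctan2(P[:,1]+.1428,P[:,0]-.5127).reshape(X.shape)
    n,l,stt,ce=cv2.connectedComponentsWithStats(w.astype(np.uint8))
    for i in range(1,n):
        if stt[i,4]>12: 
            q=l==i; av=np.angle(np.exp(1j*a[q]).mean()); print('blob',stt[i,4],'at',(X[q].mean().round(1),Y[q].mean().round(1)),'peg cw angle',round(float(np.angle(np.exp(1j*(-av+np.pi)))),3),'r',r[q].mean().round(4))
if __name__=='__main__': ang(sys.argv[1],observe())
E
python3 ang.py pics/w38.png
```

```text
hub pred [197.8 224.6]
blob 48 at (np.float64(132.9), np.float64(261.4)) peg cw angle -0.509 r 0.0506
```

{"name": "jog_arm", "arguments": {"commands": [[1,-2,-6,0,0,0],[0,-2,-6,0,0,0],[0,-2,-5,0,0,0],[0,-1,-4,0,0,0],[0,-1,-4,0,0,0],[0,0,0,0,0,0]]}}

```text
clock: 40.55
position: [0.5511, -0.1338, 0.1097]
tool_rot: [1.46, 1.563, -0.144]
force: [0.7, -0.0, 0.4]
grip_width: 0.0002
```

```bash
python3 plan.py 1 6|grep turn; python3 -c "
from h import *
s,R=st(); save('w39',grab_frame('wrist'))"; python3 ang.py pics/w39.png
```

```text
turn z -0.008 turn y 0.001 turn x 0.01 x shift 4.7
t 40.55 p [ 0.5511 -0.1338  0.1097] q [-0.11  0.64  0.35  1.88 -0.33  0.67  0.4 ] w 0.0002 F [ 0.7 -0.   0.4]
x [ 0.008 -0.001 -1.   ] y [ 0.999 -0.033  0.008] z [-0.033 -0.999  0.001]
hub pred [215.5 265.7]
blob 33 at (np.float64(161.1), np.float64(305.5)) peg cw angle -0.658 r 0.0501
```

{"name": "jog_arm", "arguments": {"commands": [[2,-1,-3,0,0,-0.008],[1,-1,-2,0,0,0],[0,0,0,0,0,0]]}}

```text
clock: 40.9
position: [0.5499, -0.1303, 0.1075]
tool_rot: [0.392, 1.568, -1.214]
force: [0.0, -1.0, 0.2]
grip_width: 0.0001
```

```bash
python3 plan.py 1 6|grep turn; python3 -c "
from h import *
s,R=st(); save('w40',grab_frame('wrist'))"; python3 ang.py pics/w40.png
```

```text
turn z -0.001 turn y 0.003 turn x 0.008 x shift 2.5
t 40.9 p [ 0.5499 -0.1303  0.1075] q [-0.12  0.64  0.35  1.88 -0.33  0.67  0.39] w 0.0001 F [ 0.  -1.   0.2]
x [ 0.001 -0.003 -1.   ] y [ 0.999 -0.035  0.001] z [-0.035 -0.999  0.003]
hub pred [218.1 272.8]
```

View pics/w40.png

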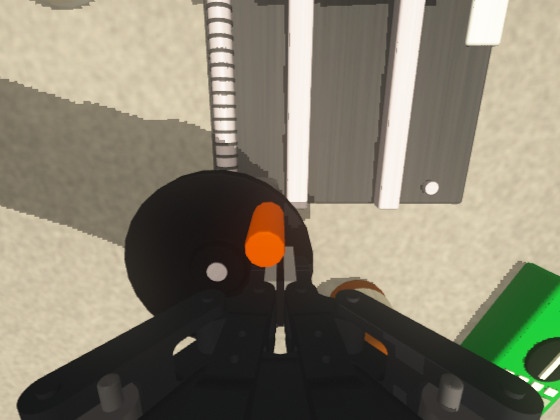

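{"name": "jog_arm", "arguments": {"commands": [[1,-1,-2,0,0,0],[1,-1,-1,0,0,0],[0,0,0,0,0,0],[0,0,6,0,0,0],[-45,0,0,0,0,0],[-10,17,-30,0,0,0],[0,17,-45,0,0,0],[0,17,-45,0,0,0],[0,20,-25,0,0,0],[0,0,0,0,0,0],[0,0,0,0,0,0],[0,0,0,0,0,0]]}}

```text
clock: 42.15
position: [0.6268, 0.0124, 0.162]
tool_rot: [0.227, 1.57, -1.382]
force: [-0.0, 0.6, -0.4]
grip_width: -0.0001
```

```bash
python3 -c "
from h import *
grab_frame('wrist'); s,R=st(); f=grab_frame('wrist'); save('w41',f); t=cv2.imread('pics/w41.png'); 
c=wristcam(s); print('cam',-c['R'].T@c['t']); u=proj(c,np.array([.659,.0905,.048])); print(u); x,y=map(int,u); y=max(y,60);cv2.imwrite('pics/w41c.png',cv2.resize(t[y-60:y+60,x-110:x+70],None,fx=4.4,fy=4.4,interpolation=cv2.INTER_CUBIC)); print(x-110,y-60)"
```

```text
t 42.2 p [0.6267 0.012  0.1621] q [-0.38  0.65  0.4   1.68 -0.31  0.87  0.11] w -0.0001 F [-0.6 -0.1 -0.9]
x [ 0.    -0.001 -1.   ] y [ 0.999 -0.038  0.   ] z [-0.038 -0.999  0.001]
cam [0.62963902 0.08772248 0.29435064]
[316.66176987 110.22831361]
206 50
```

View pics/w41c.png

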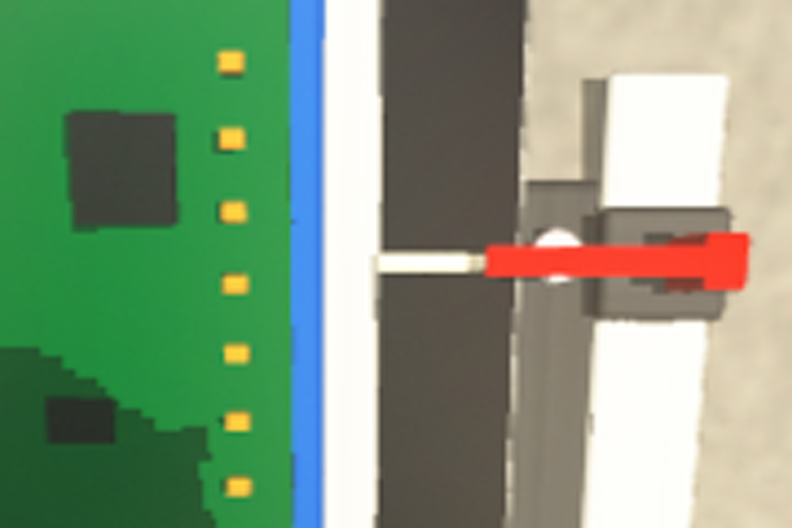

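```bash
python3 -c "
from h import *
s=observe(); c=wristcam(s)
im=cv2.imread('pics/w41.png')
for x in (298,304,310): print(x,im[104:116,x,1].tolist())
for x in (318,322,326): print(x,im[104:116,x].tolist())
l=atz(c,(206+425/4.4,50+263/4.4-.4),.039)
for z in (.046,.049,.052):
  b=atz(c,(206+492/4.4,50+262/4.4-.4),z); print(z,(park(l)-park(b)))
f=grab_frame('wrist'); save('w41n',cv2.resize(f[60:300,80:360],None,fx=2.8,fy=2.8)[:,:])
for n in ('top','side'):
  g=grab_frame(n); save(n+'41',g)
st()
"
```

```text
298 [81, 81, 82, 179, 254, 254, 254, 237, 81, 82, 82, 83]
304 [81, 81, 81, 176, 254, 254, 254, 234, 81, 81, 82, 82]
310 [81, 82, 83, 180, 255, 254, 254, 237, 83, 83, 83, 83]
318 [[72, 81, 89], [69, 80, 145], [54, 69, 247], [45, 64, 254], [45, 65, 254], [46, 65, 254], [45, 65, 254], [46, 65, 253], [52, 69, 239], [73, 83, 91], [73, 82, 91], [73, 82, 91]]
322 [[72, 82, 90], [69, 80, 145], [54, 70, 246], [44, 64, 254], [45, 64, 254], [45, 64, 254], [45, 65, 254], [46, 65, 253], [49, 64, 237], [59, 69, 77], [74, 83, 93], [72, 81, 91]]
326 [[107, 123, 130], [78, 91, 155], [58, 75, 248], [45, 64, 254], [44, 64, 254], [46, 65, 254], [46, 65, 253], [46, 64, 253], [54, 69, 237], [84, 96, 104], [113, 127, 135], [112, 128, 136]]
0.046 [-11.7   0. ]
0.049 [-11.4   0. ]
0.052 [-11.    0.1]
t 42.4 p [0.6268 0.0119 0.1624] q [-0.38  0.65  0.4   1.68 -0.31  0.87  0.11] w -0.0003 F [0.3 1.1 0.8]
x [ 0.001 -0.001 -1.   ] y [ 0.999 -0.039  0.001] z [-0.039 -0.999  0.001]
```

View pics/w41.png

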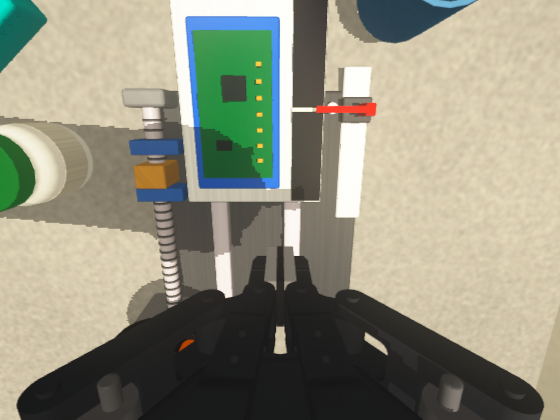

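View pics/top41.png

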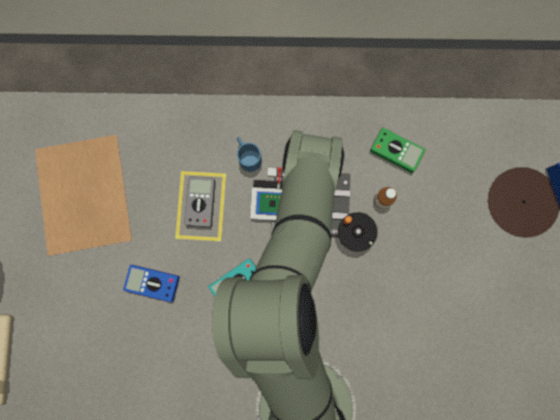

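Line and blade agree to about 0.1 mm, the nut bears on the near lug (gap only at the far one), and the meter lies in the tape. Nothing is being touched, so I'll hand in.

```bash
python3 -c "
from h import *
st(); print(bot.job_done())"
```

```text
t 42.4 p [0.6268 0.0119 0.1624] q [-0.38  0.65  0.4   1.68 -0.31  0.87  0.11] w -0.0003 F [0.3 1.1 0.8]
x [ 0.001 -0.001 -1.   ] y [ 0.999 -0.039  0.001] z [-0.039 -0.999  0.001]
the job is handed in; nothing more can be done
None
```

I slid the multimeter flat into the yellow tape with both open fingertips. I then wound the tray out by the crank peg until its line was about 15 mm beyond the index, and wound it back. The job was handed in at 42.4 s; no verdict was reported.

**Last checks**
- **Line:** from straight above it is within about 0.1 mm of the middle of the blade along the travel.
- **Screw play:** the nut bears on the lug nearer the crank, with the gap only at the far lug.
- **Multimeter:** it lies square in the tape. Its centre measured about 4 mm from the tape's centre in x and y from the top view, and up to 8 mm in x from the wrist view before the last 40 mm of the push.
- **Robot:** it is clear of everything, with no contact force. I touched neither the tray nor the index, and the bottle, mug and jar look unmoved in the last top view.

**What went wrong on the way:** I first gripped the peg. It slipped out once, and the wrist force reached about 83 N briefly, under the 120 N limit. I then pushed the peg round from the side with the closed fingertips.

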